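# Index the inspection turret and clip a module into its free nest

## Robot

A 6-joint arm with a two-finger parallel gripper is mounted at the origin on a cart in front of the work surface, level with it; the furniture and walls round the work are solid. World frame = base frame: x ahead of the robot, y to its left, z up, the work surface at z = 0. Lengths are in mm, angles in rad, forces in N, time in s.
With the tool pointing down it reaches from about 275 to 1000 mm from the base axis. Payload 8.4 kg.
Tool frame: the origin (TCP) lies on the centre line of the jaws, within the pads' length; the fingertips stand 22 mm ahead of it and the grasp point (between the pads) lies 3 mm ahead of it; z points along the fingers, y is the direction in which the jaws open and shut (so a half turn about z gives the same grasp; the last joint's range is limited). The gripper opens to 85 mm and grips with 20 to 120 N. Pads are 22 mm wide; open, the fingers measure 114 mm over their backs; the gripper's body (76 mm by 85 mm) begins 54 mm behind the grasp point. The pads swing forward as they close: fully open they stand 13 mm farther back than shut.
Start: joints at [-1.128, 0.353, 1.633, -0, 1.155, -0.002], TCP at [268.922, -564.189, 253.281] pointing down, gripper open.
Joint ranges: [-2.63, 2.63], [-0.92, 2.1], [0.06, 2.66], [-1.3, 4.44], [0, 2.69], [-3.02, 3.02]. Speed limits (rad/s): [2.22, 2.22, 2.79, 3.14, 3.14, 3.14].

## Interface

Orientations are given as [roll, pitch, yaw] about the fixed x, y, z axes, in that order (R = Rz(yaw) Ry(pitch) Rx(roll)).
In Python, from rig import r gives the robot as it stands.
- The arm moves only by the tool carry_out, never from a script. Its argument "rows" is text: rows parted by semicolons, each of 5 numbers parted by spaces: the opening, from 0 (shut) to 1 (fully open), then the shift along the tool's x, y, z in units of 30 mm (1.0 is 30 mm), then the turn about the tool's z in units of 8 degrees (1.0 is 8 degrees). A call has 1 to 12 rows; each row shifts and turns the commanded pose from where the row before left it, along the tool's axes as they then stand; what a row does not reach is not made up. A row lasts 1/8 s, in which the tool goes at most 62.5 mm and 10.7 degrees, less where a joint would pass 70% of its speed; a pose out of reach is approached as far as the arm can. A call is refused whole if a number of a shift passes 1 or a number of a turn 1, either way. A call with a gripper value outside its range is refused whole. The fingers move at their own pace and stop on an object; "newtons" is the grip in N (left out, the last holds). Time passes only in rows, so rows that do not move let the fingers close. It gives the time, the measured TCP pose, the force and the opening at its end, in the units of the state.
- r.sense(): the state, without advancing time (a new reading comes with each control period).
- r.grab_frame(name): name is "scene" or "top"; returns the picture (420x560x3 uint8, blue, green, red); there is no depth.
- r.get_calibration(name): a dict with "intrinsics" (3x3 intrinsics, pixels), "position" and "rotation" of the camera in the world. Camera axes: x right, y up, looking along -z (the intrinsics and any distortion apply to the point x, -y, -z); pixel columns grow to the right and rows downward; lengths in mm; the calibration is good to about 2 mm. A picture is of the moment at which its call begins. get_calibration takes no time and is no camera call.
- r.sign_off(): hands the job in, once; it reports no verdict.
The state is a dict: "clock": time; "qpos": joint angles; "qvel": joint speeds; "joint_efforts": joint torques, N m; "eef_pos": TCP position; "tcp_rot": TCP orientation; "contact_force": force on the tool from outside, world axes, zero at the start; "wrist_torque": the same for the moment, N m; "opening": opening from 0.0 (shut) to 1.0 (fully open).
Only numpy, scipy, OpenCV 4.12 (cv2) and the standard library are available. Lean on these libraries where they do the work, as an engineer would, in place of code of your own. Each camera call takes 0.05 s, during which the arm holds its last target.

## Task

The inspection turret has one empty spring-clip nest: turn the turret until that nest clicks in at the loading point, in front of the ball plunger. Then take the module with the ring of lights (not the plain black one) and press it gently, light ring facing out, into the empty nest until it sits fully home on the pocket floor, and let go. Do not touch the modules already in the turret and leave the other things on the bench where they lie.

Things in the scene. Friction and masses are not known exactly. Their poses are not given: they have to be found in the camera images.
- station: The inspection station, fixed on the bench: aluminium base plate, turret on a vertical axis, camera on a post. Origin: on the turret's axis at bench height (z = 0); z up. Its -x side is the loading side. The camera post, 20 mm square and 258 mm high, stands 180 mm from the axis, 36 degrees clockwise of station +x.
- turret (a joint): Turret angle about its vertical axis, counter-clockwise from above, endless; 0 or any multiple of 2 pi = the empty nest is exactly at the loading point. Five places, 72 degrees apart. It turns at 0.03 N m and stays where left; at each place a spring ball drops between two ridges and centres the turret if it is let go within 3 degrees. Getting over a ridge takes about 0.4 N m.
- knob (a point): Middle of the black bar knob on top of the turret, on its axis, 146 mm above the bench. Bar: 58 mm long, 18 mm thick, from 130 to 158 mm above the bench; its length points along the line from the axis to the empty nest. It stands on a round shaft 26 mm thick; all else of the turret is below 122 mm. Turn the turret by this bar, with a fresh grip when the wrist runs out.
- open_nest: The empty nest: a round aluminium pocket, dark rubber floor, on the turret's slope, 75 mm from its axis. Origin: centre of the pocket floor, 88 mm above the bench; z = pocket axis, leaning 30 degrees outward from vertical; x down the slope, y level. Wall 6 mm high, inner radius 20, outer 25 mm; free beside it to 33 mm each way along y.
- nest_clips (a point): Point on the empty nest's axis, 16.5 mm above its floor, midway between the noses of two steel spring clips at +x and -x. The clips are 10 mm wide, flared, 25 mm high; noses 33.4 mm apart at rest. The module pushes them apart: about 5 N along the axis; their grip holds it part-way, so it must be pressed until it meets the floor. No clips on the y sides: fingers fit there.
- loading_point (a point): Centre of the pocket floor of whichever nest stands at the loading point: 75 mm from the turret's axis on the station's -x side, 88 mm above the bench. The pocket axis there leans 30 degrees from vertical towards station -x.
- ball_plunger (a point): Top of the dark bracket of the ball plunger that marks the loading point, 128 mm from the turret's axis on the station's -x side, 56 mm above the bench.
- camera_lens (a point): Front of the camera's lens, 173 mm above the bench, 121 mm from the turret's axis; the lens is 28 mm wide and looks down at the slope. Keep clear.
- module: The module to load: a round black part with a light grey ring of small lamps on its upper face, lying face up on the bench. 36.4 mm diameter, 21 mm high, 32 g. Origin: centre of its underside; z up out of the lit face. Grip it across its rim.
- plain_module: A module of the other kind, same size, plain domed black top with red rings and no lamps. Not wanted; leave it.
- loaded_1: A lit-ring module already clipped in the turret, 72 degrees counter-clockwise of the empty nest. Like all loaded modules it stands up to 115 mm above the bench. Origin: centre of its underside.
- loaded_2: A module already in the turret, 144 degrees counter-clockwise of the empty nest.
- loaded_3: A module already in the turret, 72 degrees clockwise of the empty nest.
- insert_tin: Round open tin of brass inserts, 63 mm wide, 19 mm high. Bystander.
- tape_roll: Roll of dark tape lying flat, 53 mm wide, 19 mm high. Bystander.
- glue_bottle: Small white glue bottle with a pointed blue nozzle, 107 mm high. Bystander.
- label_box: White carton 60 x 100 x 46 mm. Bystander.
- pin_gauge: Steel pin gauge, 80 mm long, 13 mm thick, lying. Bystander.
- tweezers: Steel tweezers, 122 mm long, lying. Bystander.
- marker: Black marker pen, 135 mm long, lying. Bystander.
There are look-alikes about, which are no part of the job. Leave any brown or orange look-alike of the module alone.

How it is judged (in metres and radians):
On the way:
1. the empty nest has been turned to the loading point and rests there, before any module is brought to it (horizontal distance between open_nest and loading_point below 0.004 m and distance between module and open_nest above 0.06 m and velocity of joint turret between -0.1 and 0.1 rad/s), for 0.3 s.
At the end, for the whole second after the job is handed in: The empty nest stands clicked in at the loading point (within 4 mm) and the lit-ring module lies in it: its underside within 1.5 mm of the pocket floor, centred within 3.5 mm, square within 5 degrees, face out, at rest and released (horizontal distance between open_nest and loading_point below 0.004 m and distance between module and open_nest below 0.0035 m and z of module in the frame of open_nest below 0.0015 m and angle between the z axis of module and the z axis of open_nest, either way round below 0.09 rad and linear speed of module below 0.01 m/s); the robot touches nothing.
It fails at once if a module already in the turret was touched by the robot (more than 2 N) (contact force between any of the arm, the fingers and loaded_1 above 2 N or contact force between any of the arm, the fingers and loaded_2 above 2 N or contact force between any of the arm, the fingers and loaded_3 above 2 N).
It fails at once if the module was pressed against the station with more than 90 N (contact force between module and station above 90 N).
It fails at once if another thing on the bench was moved by more than 25 mm (distance of any of plain_module, insert_tin, tape_roll, glue_bottle, label_box, pin_gauge, tweezers, marker from where it was at the start of the episode above 0.025 m).
It also fails if it takes over 67 s, if anything falls off the work surface, if the arm or the gripper's body presses on something with over 40 N, if the wrist force passes 120 N, or if a joint passes its speed limit or range.

## Working session

There is one attempt and no reset: what is moved stays moved. The work goes in short steps, Python scripts to look and compute and a tool call to move; the robot and the scene stay as the last step left them, time stands still between calls to the robot, and variables do not carry over. Pictures are saved under pics/ and viewed, and the job is handed in when it is done.

Besides the shell and the picture viewer there is one more tool, called after ">>>" as name(argument=value, ...) on one line, values as JSON. carry_out: Moves the arm, as the interface text tells. Its arguments: {"type":"object","properties":{"rows":{"type":"string"},"newtons":{"type":"number"}},"required":["rows"]}

```bash
mkdir -p pics; ls
python3 - <<'E'
from rig import r
import cv2,json
print(r.sense())
for n in("scene","top"):
    f=r.grab_frame(n); cv2.imwrite(f"pics/{n}0.png",f)
    c=r.get_calibration(n); print(n,c)
E
```

```text
pics
{'clock': 0.0, 'qpos': array([-1.12838718e+00,  3.53648484e-01,  1.63413324e+00, -1.26224227e-06,
        1.15522374e+00, -2.40252847e-03]), 'qvel': array([-0.0001352 , -0.00034303, -0.00011302, -0.00016368, -0.00066231,
       -0.00038946]), 'joint_efforts': array([ 7.24816236e-04, -6.05255198e+01, -3.42067373e+01,  6.43444560e-05,
        9.42718587e-03,  2.41842957e-05]), 'eef_pos': array([ 268.73435058, -563.77401583,  252.56184365]), 'tcp_rot': array([-3.14017985e+00, -2.24022236e-06,  4.44812188e-01]), 'contact_force': array([ 0.17429677,  0.30240833, -0.29015922]), 'wrist_torque': array([ 0.00260038,  0.02868497, -0.00948686]), 'opening': 0.9996352803639655}
scene {'intrinsics': array([[416.92412021,   0.        , 277.4976321 ],
       [  0.        , 416.92412021, 208.06588369],
       [  0.        ,   0.        ,   1.        ]]), 'position': array([-81.27876298, 365.9509921 , 792.3465056 ]), 'rotation': array([ 0.82979331,  0.01830037, -2.05955634])}
top {'intrinsics': array([[546.82804283,   0.        , 285.68925074],
       [  0.        , 546.82804283, 213.76953265],
       [  0.        ,   0.        ,   1.        ]]), 'position': array([ 482.53568081,   17.99950102, 1787.91445945]), 'rotation': array([ 0.04367269,  0.00914216, -1.59084495])}
```

View pics/scene0.png

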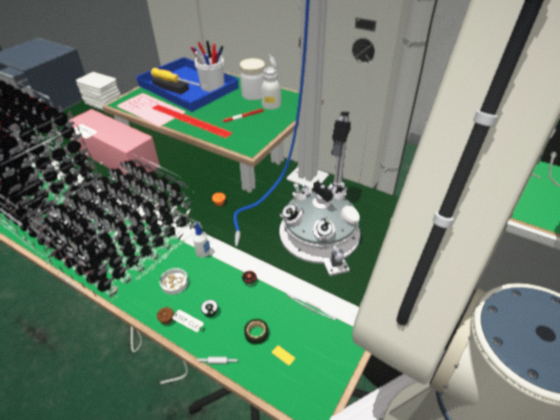

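View pics/top0.png

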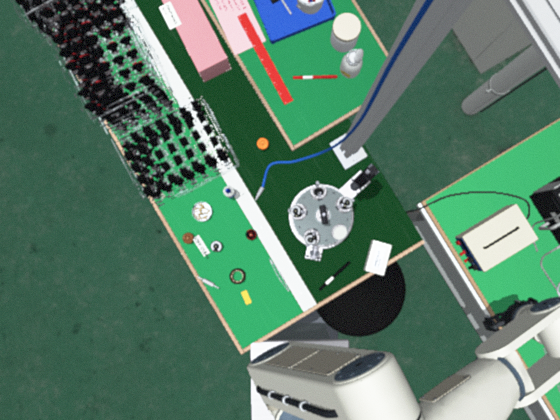

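Run:
```python
import cv2
t=cv2.imread("pics/top0.png"); s=cv2.imread("pics/scene0.png")
cv2.imwrite("pics/topA.png",cv2.resize(t[170:270,275:395],None,fx=6,fy=6,interpolation=cv2.INTER_CUBIC))
cv2.imwrite("pics/topB.png",cv2.resize(t[175:285,170:300],None,fx=5,fy=5,interpolation=cv2.INTER_CUBIC))
cv2.imwrite("pics/sceneA.png",cv2.resize(s[160:280,260:380],None,fx=5,fy=5,interpolation=cv2.INTER_CUBIC))
cv2.imwrite("pics/sceneB.png",cv2.resize(s[220:370,140:300],None,fx=4,fy=4,interpolation=cv2.INTER_CUBIC))
```

```text
(no output)
```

View pics/topA.png

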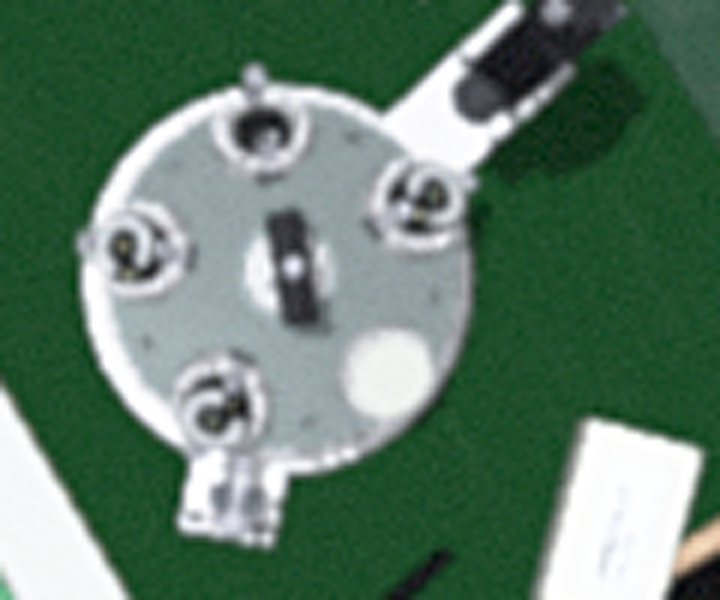

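View pics/topB.png

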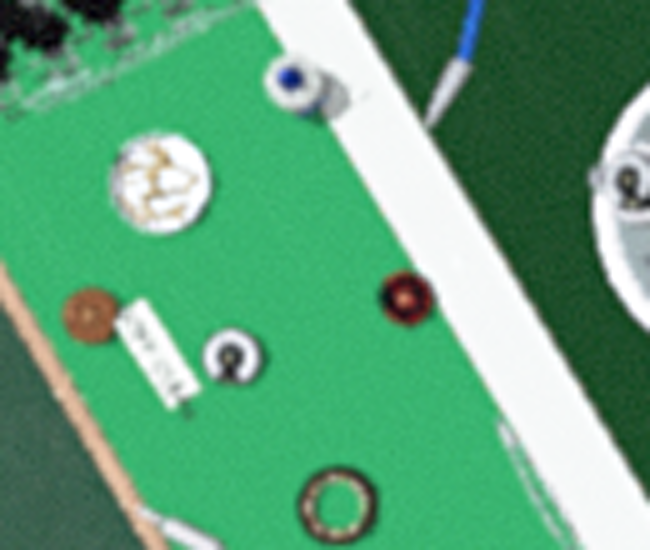

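View pics/sceneA.png

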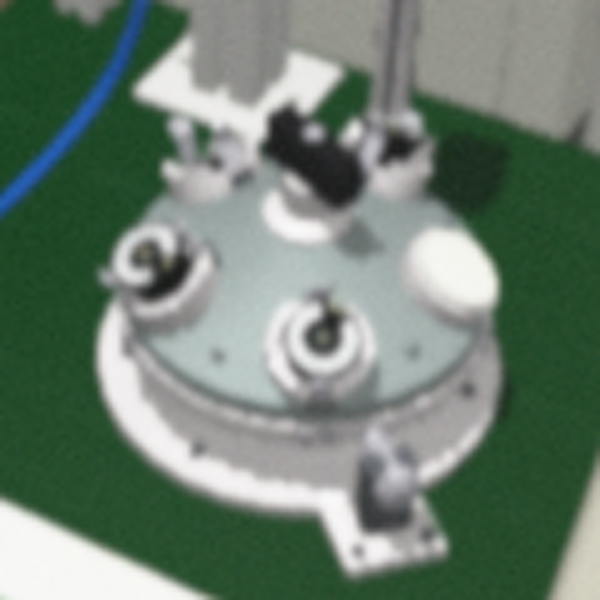

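View pics/sceneB.png

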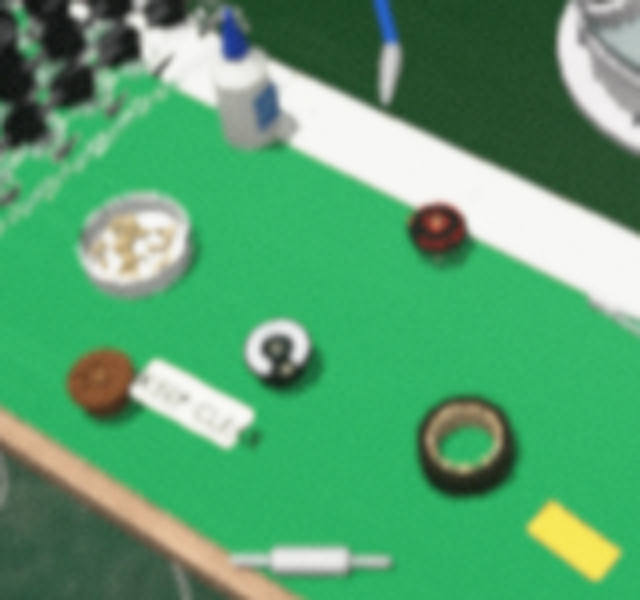

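Candidates for the module in the top view are the lit ring at (216,247), the red-ringed plain one at (251,235), and the brown look-alike at (188,238). There is also an orange thing at (262,143). The enlarged crop shows only (216,247) has the light grey lamp ring, so that is the one to load. In the turret, the empty dark pocket is at about (318.7,192.5). The plunger is at about (314,253), and the white disc at (339.5,232) is only a blank place.

```bash
cat > h.py <<'E'
import numpy as np
from rig import r
from scipy.spatial.transform import Rotation as R
C={n:r.get_calibration(n) for n in("scene","top")}
def ray(n,u,v):
    c=C[n];K=c["intrinsics"]
    d=np.array([(u-K[0,2])/K[0,0],-(v-K[1,2])/K[1,1],-1.])
    return c["position"],R.from_euler("xyz",c["rotation"]).apply(d)
def atz(n,u,v,z):
    p,d=ray(n,u,v); return p+d*(z-p[2])/d[2]
def proj(n,P):
    c=C[n];K=c["intrinsics"]
    q=R.from_euler("xyz",c["rotation"]).inv().apply(np.atleast_2d(P)-c["position"])
    return np.c_[K[0,0]*q[:,0]/-q[:,2]+K[0,2],-K[1,1]*q[:,1]/-q[:,2]+K[1,2]]
E
python3 - <<'E'
from h import *
np.set_printoptions(precision=1,suppress=True)
A=lambda u,v:(275+(u+.5)/6-.5,170+(v+.5)/6-.5)
B=lambda u,v:(170+(u+.5)/5-.5,175+(v+.5)/5-.5)
S=lambda u,v:(260+(u+.5)/5-.5,160+(v+.5)/5-.5)
T=lambda u,v:(140+(u+.5)/4-.5,220+(v+.5)/4-.5)
for nm,p,z in [("knob",A(293,267),158),("barend1",A(285,212),158),("barend2",A(301,322),158),("empty",A(258,135),88),("plunger",A(240,492),56),
 ("l1",A(133,250),112),("l2",A(217,405),112),("l3",A(418,205),112),("lens",A(483,97),173),("module",B(233,357),21),("plain",B(406,298),21),("tin",B(161,183),19),("tape",B(338,506),19),("glue",B(290,77),107),("post-base",A(440,130),5)]:
    print(nm,np.round(p,1),atz("top",*p,z)[:2])
for nm,p,z in [("knob",S(318,160),158),("plunger",S(375,440),56),("l1",S(150,258),112),("l2",S(322,336),112)]:
    print("s",nm,np.round(p,1),atz("scene",*p,z)[:2])
for nm,p,z in [("module",T(278,347),21),("plain",T(438,225),21),("tin",T(136,240),19)]:
    print("s",nm,np.round(p,1),atz("scene",*p,z)[:2])
E
```

```text
knob [323.4 214.1] [550.8 -81. ]
barend1 [322.1 204.9] [578.3 -77.6]
barend2 [324.8 223.2] [523.4 -84.3]
empty [317.6 192.1] [622.7 -68.7]
plunger [314.6 251.6] [437.1 -56.6]
l1 [296.8 211.2] [563.1  -2.2]
l2 [310.8 237.1] [483.1 -43.4]
l3 [344.2 203.8] [ 583.2 -148.4]
lens [355.1 185.8] [ 632.2 -175.6]
module [216.2 246. ] [460.5 259.1]
plain [250.8 234.2] [496.3 146.6]
tin [201.8 211.2] [574.1 304.5]
tape [237.2 275.8] [363.2 193. ]
glue [227.6 190. ] [633.4 209.6]
post-base [347.9 191.2] [ 630.2 -172. ]
s knob [323.2 191.6] [534.7 -70.1]
s plunger [334.6 247.6] [447.8 -53. ]
s l1 [289.6 211.2] [557.3   7.6]
s l2 [324.  226.8] [472.8 -35.7]
s module [209.1 306.4] [461.5 262.7]
s plain [249.1 275.9] [495.3 150.2]
s tin [173.6 279.6] [571.7 308.6]
```

```bash
cat > fit.py <<'E'
from h import *
from scipy.optimize import least_squares
np.set_printoptions(precision=2,suppress=True)
A=lambda u,v:(275+(u+.5)/6-.5,170+(v+.5)/6-.5)
S=lambda u,v:(260+(u+.5)/5-.5,160+(v+.5)/5-.5)
obs=[("top","k",A(293,267)),("top",0,A(262,134)),("top","p",A(240,490)),
("top",72,A(131,250)),("top",144,A(215,405)),("top",-72,A(421,203)),
("scene",72,S(148,258)),("scene",144,S(322,337)),("scene","k",S(316,152))]
def pts(x,k):
    X,Y,psi,th=x[:4]
    if k=="k": return [X,Y,158]
    if k=="p": return [X-128*np.cos(psi),Y-128*np.sin(psi),56]
    a=psi+np.pi+th+np.radians(k)
    rr,z=(75,88) if k==0 else (85.5,106.2)
    return [X+rr*np.cos(a),Y+rr*np.sin(a),z]
def f(x): return np.concatenate([proj(n,pts(x,k))[0]-p for n,k,p in obs])
s=least_squares(f,[550,-80,-.2,-2.7],loss="soft_l1")
print(s.x[:2],np.degrees(s.x[2:]))
for o,e in zip(obs,s.fun.reshape(-1,2) if 0 else f(s.x).reshape(-1,2)): print(o[0],o[1],e)
E
python3 fit.py
```

```text
[550.45 -79.98] [ -10.92 -161.37]
top k [-0.33  0.13]
top 0 [-0.28 -0.5 ]
top p [-0.17  4.25]
top 72 [-1.78 -0.71]
top 144 [-0.96  2.61]
top -72 [ 2.09 -1.03]
scene 72 [-0.05 -0.8 ]
scene 144 [0.7  0.39]
scene k [ 0.34 -3.44]
```

>>> carry_out(rows="1 .96 -.66 0 0;1 .96 -.66 0 0;1 .96 -.66 0 0;1 .96 -.66 0 0;1 .96 -.66 0 0;1 .96 -.66 0 0;1 .96 -.66 0 0;1 .96 -.66 0 0;1 .96 -.66 0 0;1 .96 -.66 0 0;1 .96 -.66 0 0;1 .96 -.66 0 0")

```text
clock: 1.6
eef_pos: [479.0, -199.9, 253.1]
tcp_rot: [-3.141, 0.0, 0.445]
contact_force: [0.1, -0.0, -0.6]
opening: 0.997
```

>>> carry_out(rows="1 .97 -.65 0 0;1 .97 -.65 0 0;1 .97 -.65 0 0;1 .97 -.65 0 0;1 0 0 0 .76;1 0 0 0 .75;1 0 0 0 .75;1 0 0 0 0")

```text
clock: 2.6
eef_pos: [550.0, -80.4, 253.0]
tcp_rot: [-3.141, 0.001, 0.13]
contact_force: [-0.5, -0.1, -0.1]
opening: 0.998
```

Run:
```python
from h import *
import cv2
print(r.sense()["qpos"],r.sense()["tcp_rot"],r.sense()["eef_pos"])
t=r.grab_frame("scene"); cv2.imwrite("pics/s1.png",cv2.resize(t[120:290,210:410],None,fx=3.5,fy=3.5,interpolation=cv2.INTER_CUBIC))
```

```text
[-1.47957292e-01  2.46587697e-01  1.78271628e+00  1.69598068e-05
  1.11296586e+00  1.29282656e+00] [-3.14139221e+00  6.47014800e-04  1.30005034e-01] [549.95622374 -80.44754379 252.97552887]
```

View pics/s1.png

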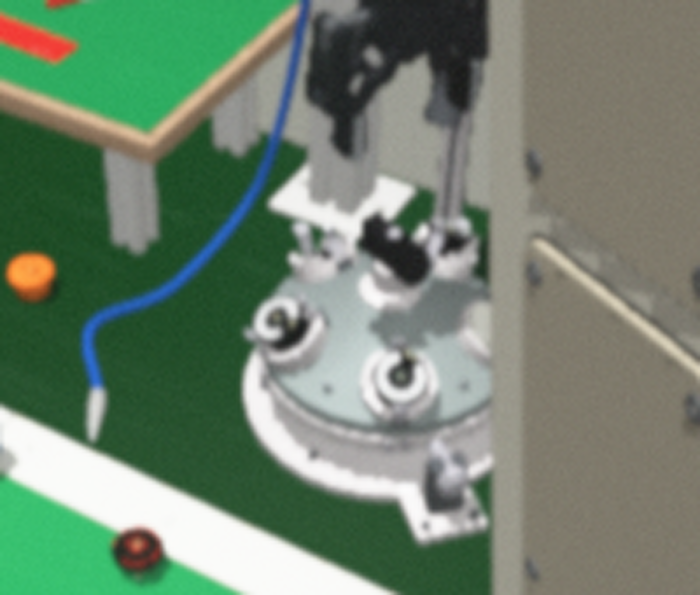

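Run:
```python
from h import *
f=lambda P:(proj("scene",P)-[210,120])*3.5
print(f([[544.5,-38,231],[555,-122,231],[544,-38,241],[550.4,-80,158],[550.4+27,-80+3.5,158],[550.4-27,-80-3.5,158]]))
```

```text
[[351.46870255 169.89629951]
 [452.40157152 123.58566591]
 [352.43872039 157.58035041]
 [396.04832994 232.99313405]
 [370.63612555 212.87791462]
 [422.32313339 253.79115017]]
```

>>> carry_out(rows="1 0 0 .83 0;1 0 0 .83 0;1 0 0 .83 0;1 0 0 .83 0;1 0 0 0 0;0 0 0 0 0;0 0 0 0 0;0 0 0 0 0;0 0 0 0 0;0 0 0 0 0;0 0 0 0 0;0 0 0 0 0", newtons=60)

```text
clock: 4.15
eef_pos: [550.3, -79.4, 154.6]
tcp_rot: [-3.14, -0.001, 0.129]
contact_force: [-1.6, 7.5, 7.7]
opening: 0.205
```

>>> carry_out(rows="0 0 -.04 0 0;0 0 0 0 0")

```text
clock: 4.4
eef_pos: [550.3, -79.3, 154.6]
tcp_rot: [3.141, -0.001, 0.129]
contact_force: [-2.7, 0.7, 5.9]
opening: 0.2
```

>>> carry_out(rows="0 0 0 0 -1;0 0 0 0 -1;0 0 0 0 -1;0 0 0 0 -1;0 0 0 0 -1")

```text
clock: 5.03
eef_pos: [551.0, -80.5, 154.6]
tcp_rot: [3.138, -0.0, 0.832]
contact_force: [1.4, -6.9, 1.1]
opening: 0.199
```

>>> carry_out(rows="0 0 0 0 -1;0 0 0 0 -1;0 0 0 0 -1;0 0 0 0 -1;0 0 0 0 -1;0 0 0 0 -1")

```text
clock: 5.78
eef_pos: [552.7, -81.1, 154.6]
tcp_rot: [3.136, 0.003, 1.67]
contact_force: [9.6, -9.7, -5.7]
opening: 0.203
```

Run:
```python
from h import *
s=r.sense();print(s["wrist_torque"],s["tcp_rot"],s["eef_pos"])
```

```text
[-1.21712727 -1.08093968 -0.17682779] [3.13608773 0.00343459 1.66987904] [552.6759822  -81.0687075  154.61759658]
```

>>> carry_out(rows="0 0 .07 0 -1;0 0 0 0 -1;0 0 0 0 -1;0 0 0 0 -1;0 0 0 0 -1;0 0 0 0 -1;0 0 0 0 -1;0 0 0 0 -1;0 0 0 0 0")

```text
clock: 6.9
eef_pos: [554.6, -79.7, 154.6]
tcp_rot: [3.141, 0.005, 2.784]
contact_force: [6.9, -2.1, -2.7]
opening: 0.199
```

Run:
```python
from h import *
s=r.sense();print(s["wrist_torque"],s["tcp_rot"],s["eef_pos"])
import cv2
t=r.grab_frame("top"); cv2.imwrite("pics/t2.png",cv2.resize(t[170:270,275:395],None,fx=6,fy=6,interpolation=cv2.INTER_CUBIC))
t=r.grab_frame("scene"); cv2.imwrite("pics/s2.png",cv2.resize(t[160:280,260:380],None,fx=5,fy=5,interpolation=cv2.INTER_CUBIC))
```

```text
[-0.38827441 -0.873624    0.04172217] [3.14082558 0.00536809 2.78440242] [554.56882197 -79.72033435 154.60952727]
```

View pics/s2.png

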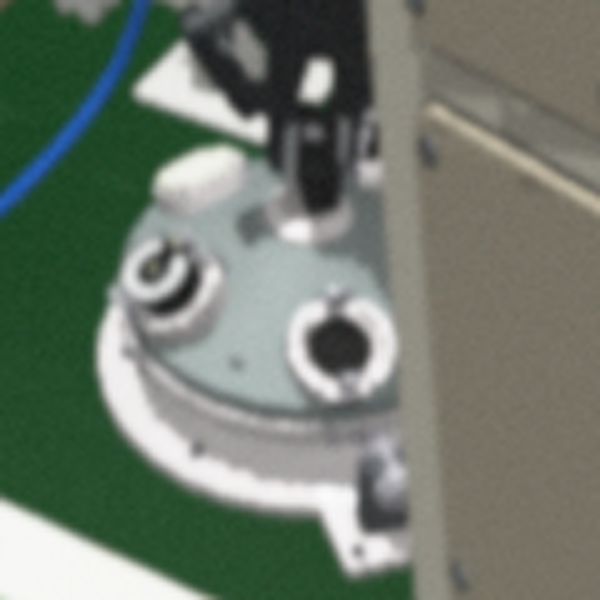

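View pics/t2.png

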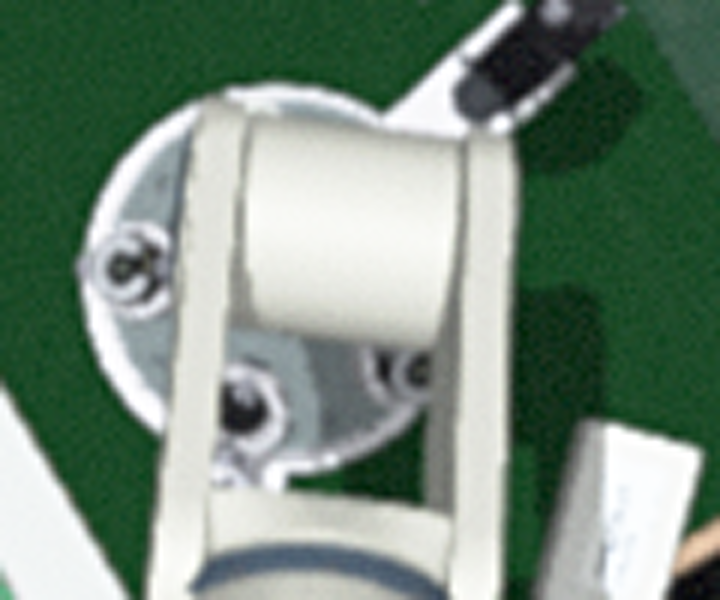

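>>> carry_out(rows="0 0 0 0 -.4;0 0 0 0 0")

```text
clock: 7.25
eef_pos: [554.6, -79.6, 154.6]
tcp_rot: [3.141, 0.005, 2.839]
contact_force: [8.6, -1.4, -2.5]
opening: 0.201
```

```bash
cat > st.py <<'E'
from h import *
np.set_printoptions(precision=3,suppress=True)
s=r.sense();print(s["clock"],s["wrist_torque"],s["tcp_rot"],s["eef_pos"],s["contact_force"],s["opening"])
E
python3 st.py
```

```text
7.25 [-0.261 -0.961  0.14 ] [3.141 0.005 2.839] [554.626 -79.629 154.61 ] [ 8.632 -1.431 -2.47 ] 0.20147550029856665
```

>>> carry_out(rows="0 0 0 0 -.25;0 0 0 0 0")

```text
clock: 7.5
eef_pos: [554.6, -79.5, 154.6]
tcp_rot: [3.141, 0.006, 2.874]
contact_force: [7.7, -1.3, -2.2]
opening: 0.2
```

```bash
python3 st.py
```

```text
7.5 [-0.198 -0.969  0.46 ] [3.141 0.006 2.874] [554.649 -79.548 154.604] [ 7.664 -1.344 -2.152] 0.19980284332696316
```

>>> carry_out(rows="0 0 0 0 -.25;0 0 0 0 0")

```text
clock: 7.75
eef_pos: [554.7, -79.5, 154.6]
tcp_rot: [3.141, 0.005, 2.909]
contact_force: [8.7, 0.6, -2.6]
opening: 0.198
```

```bash
python3 st.py
```

```text
7.75 [-0.201 -0.94   0.062] [3.141 0.005 2.909] [554.657 -79.473 154.591] [ 8.729  0.568 -2.567] 0.1981917456295496
```

>>> carry_out(rows="0 0 0 0 -.15;0 0 0 0 0")

```text
clock: 8.0
eef_pos: [554.6, -79.4, 154.6]
tcp_rot: [3.141, 0.005, 2.929]
contact_force: [8.0, -0.9, -3.2]
opening: 0.198
```

```bash
python3 st.py
```

```text
8.0 [-0.162 -0.989 -0.209] [3.141 0.005 2.929] [554.643 -79.447 154.594] [ 7.979 -0.95  -3.205] 0.19843137214414366
```

>>> carry_out(rows="0 0 0 0 .12;0 0 0 0 0;.5 0 0 0 0;.5 0 0 0 0;.5 0 0 0 0;.5 0 0 0 0;.5 0 0 -1 0;.5 0 0 -1 0;.5 0 0 -1 0;.5 0 0 0 0")

```text
clock: 9.25
eef_pos: [553.4, -79.3, 246.0]
tcp_rot: [3.141, 0.004, 2.912]
contact_force: [-0.3, -0.7, -0.7]
opening: 0.495
```

```bash
python3 st.py;  python3 - <<'E'
from h import *
import cv2
t=r.grab_frame("scene"); cv2.imwrite("pics/s3.png",cv2.resize(t[160:280,260:380],None,fx=5,fy=5,interpolation=cv2.INTER_CUBIC))
f=lambda P:(proj("scene",P)-[260,160])*5
X=np.array([552.5,-79,0]);o=np.array([-.9739,.227,0])
for bias in ([0,0,0],[-2,-1,0]):
    print(f([X+o*75+[0,0,88]+bias,X+o*128+[0,0,56]+bias]))
E
```

```text
9.25 [-0.011 -0.027  0.009] [3.141 0.004 2.912] [553.415 -79.324 245.983] [-0.338 -0.683 -0.747] 0.49490322523847347
[[356.45871586 342.08942144]
 [391.46567711 468.30509699]]
[[360.57512706 343.98752555]
 [395.68683936 470.3625723 ]]
```

View pics/s3.png

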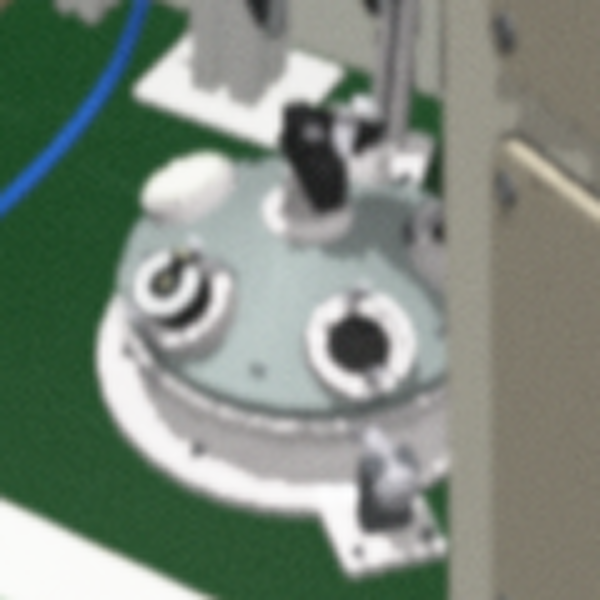

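>>> carry_out(rows=".65 .5 .94 0 0;.65 .5 .94 0 0;.65 .5 .94 0 0;.65 .5 .94 0 0;.65 .5 .94 0 0;.65 .5 .94 0 0;.65 .5 .94 0 0;.65 .5 .94 0 0;.65 .51 .95 0 0;.65 .51 .95 0 0;.65 .52 .95 0 0")

```text
clock: 10.68
eef_pos: [460.0, 262.2, 242.2]
tcp_rot: [-3.14, -0.002, 2.912]
contact_force: [0.0, -0.6, 0.4]
opening: 0.648
```

>>> carry_out(rows=".65 0 0 .8 .94;.65 0 0 .8 .94;.65 0 0 .8 .94;.65 0 0 .8 .94;.65 0 0 .8 .94;.65 0 0 .8 .95;.65 0 0 0 0;.65 0 0 0 0")

```text
clock: 11.68
eef_pos: [461.0, 261.6, 99.7]
tcp_rot: [-3.141, -0.0, 2.126]
contact_force: [0.2, 0.5, 0.4]
opening: 0.653
```

```bash
python3 st.py;  python3 - <<'E'
from h import *
import cv2
t=r.grab_frame("scene"); cv2.imwrite("pics/s4.png",cv2.resize(t[220:370,140:300],None,fx=4,fy=4,interpolation=cv2.INTER_CUBIC))
t=r.grab_frame("top"); cv2.imwrite("pics/t4.png",cv2.resize(t[175:285,170:300],None,fx=5,fy=5,interpolation=cv2.INTER_CUBIC))
f=lambda P:(proj("scene",P)-[140,220])*4
print(f([[462,261.5,21],[462,261.5,0]]))
E
```

```text
11.675 [ 0.003 -0.019  0.01 ] [-3.141 -0.     2.126] [460.956 261.569  99.715] [0.191 0.474 0.448] 0.652692856275546
[[278.23829082 343.84319696]
 [283.0852858  365.72831215]]
```

View pics/s4.png

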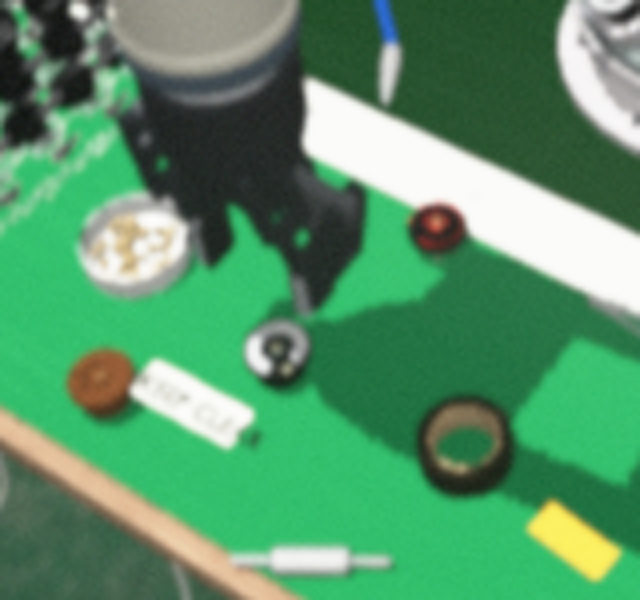

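View pics/t4.png

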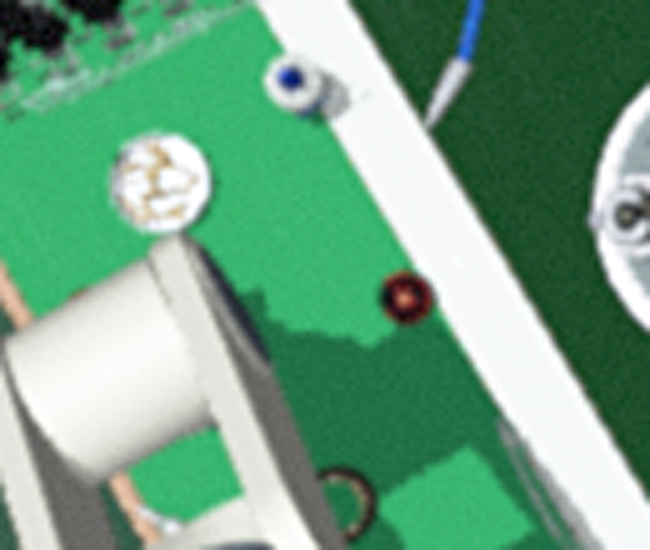

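>>> carry_out(rows=".65 0 0 .78 0;.65 0 0 .78 0;.65 0 0 .76 0;.65 0 0 0 0;.65 0 0 0 0;0 0 0 0 0;0 0 0 0 0;0 0 0 0 0;0 0 0 0 0;0 0 0 0 0", newtons=25)

```text
clock: 13.02
eef_pos: [461.8, 262.0, 31.4]
tcp_rot: [3.14, 0.0, 2.123]
contact_force: [-1.0, -0.2, 6.5]
opening: 0.407
```

```bash
python3 st.py;  python3 - <<'E'
from h import *
import cv2
t=r.grab_frame("scene"); cv2.imwrite("pics/s5.png",cv2.resize(t[240:340,160:260],None,fx=6,fy=6,interpolation=cv2.INTER_CUBIC))
E
```

```text
13.025 [-0.109  0.193  0.035] [3.14  0.    2.123] [461.751 262.041  31.374] [-1.001 -0.221  6.454] 0.407284425064711
```

View pics/s5.png

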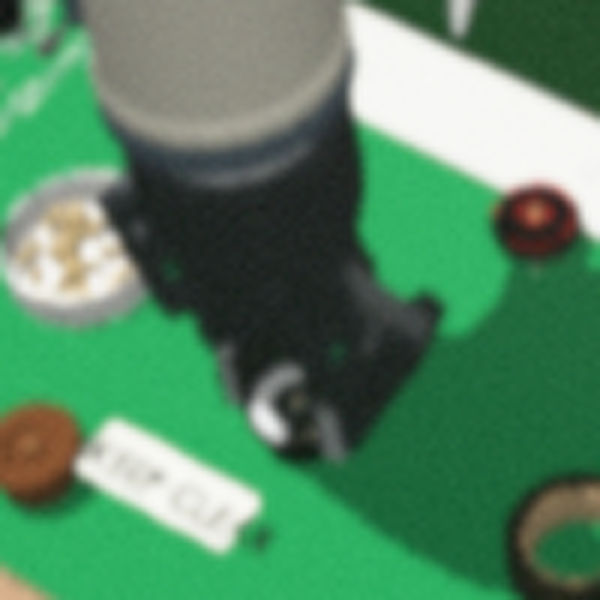

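>>> carry_out(rows="0 0 0 -.3 0;0 0 0 -.9 0;0 0 0 -1 0;0 0 0 -1 0;0 0 0 -1 0;0 0 0 0 -.94;0 0 0 0 -.94;0 0 0 0 -.94;0 0 0 0 -.94;0 0 0 0 -.94;0 0 0 0 -.94;0 0 0 0 0")

```text
clock: 14.58
eef_pos: [461.1, 261.7, 156.8]
tcp_rot: [3.141, 0.001, 2.91]
contact_force: [-1.1, 1.0, -0.3]
opening: 0.408
```

```bash
python3 st.py;  python3 - <<'E'
from h import *
import cv2
t=r.grab_frame("scene"); cv2.imwrite("pics/s6.png",cv2.resize(t[210:310,160:260],None,fx=6,fy=6,interpolation=cv2.INTER_CUBIC))
p=r.sense()["eef_pos"]
print((proj("scene",[p+[0,0,d] for d in (-10,-20,-30)])-[160,210])*6)
E
```

```text
14.575 [ 0.006 -0.005 -0.022] [3.141 0.001 2.91 ] [461.132 261.653 156.79 ] [-1.052  0.955 -0.28 ] 0.4077839150770034
[[249.1164879  357.91365249]
 [253.35461733 377.04989754]
 [257.52470126 395.87889962]]
```

View pics/s6.png

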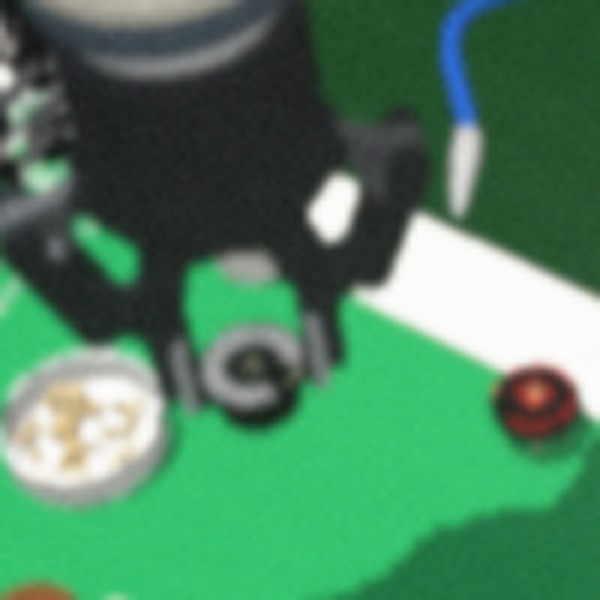

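>>> carry_out(rows="0 -.06 -.94 0 0;0 -.06 -.94 0 0;0 -.06 -.94 0 0;0 -.06 -.94 0 0;0 -.06 -.94 0 0;0 -.06 -.94 0 0;0 -.06 -.94 0 0;0 -.06 -.94 0 0;0 -.07 -.95 0 0;0 -.07 -.95 0 0;0 -.07 -.95 0 0;0 0 0 0 0")

```text
clock: 16.12
eef_pos: [409.8, -47.2, 156.4]
tcp_rot: [-3.141, 0.0, 2.906]
contact_force: [-0.1, 0.1, 0.8]
opening: 0.409
```

>>> carry_out(rows="0 0 0 .7 0;0 0 0 .7 0;0 0 0 .7 0;0 0 0 0 0;0 0 0 0 0")

```text
clock: 16.75
eef_pos: [410.4, -45.7, 93.7]
tcp_rot: [3.141, 0.0, 2.91]
contact_force: [1.2, -0.2, 0.1]
opening: 0.409
```

```bash
python3 st.py;  python3 - <<'E'
from h import *
import cv2
t=r.grab_frame("scene"); cv2.imwrite("pics/s7.png",cv2.resize(t[170:290,260:400],None,fx=5,fy=5,interpolation=cv2.INTER_CUBIC))
t=r.grab_frame("top"); cv2.imwrite("pics/t7.png",cv2.resize(t[170:290,275:395],None,fx=5,fy=5,interpolation=cv2.INTER_CUBIC))
E
```

```text
16.75 [ 0.005 -0.005 -0.025] [3.141 0.    2.91 ] [410.407 -45.65   93.662] [ 1.206 -0.249  0.075] 0.4086471013916182
```

View pics/s7.png

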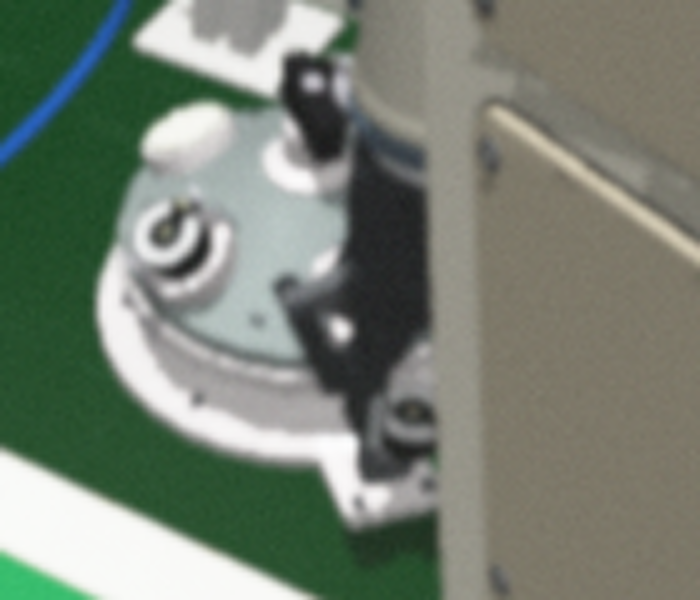

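>>> carry_out(rows="0 0 0 .2 0;0 0 0 0 0", newtons=20)

```text
clock: 17.1
eef_pos: [410.4, -45.9, 87.3]
tcp_rot: [3.141, 0.001, 2.91]
contact_force: [-0.6, 0.1, 5.4]
opening: 0.41
```

>>> carry_out(rows="0 0 0 .05 0;0 0 0 .05 0;0 0 0 0 0")

```text
clock: 17.48
eef_pos: [410.3, -45.8, 84.8]
tcp_rot: [3.141, 0.001, 2.91]
contact_force: [-3.4, 2.4, 14.8]
opening: 0.407
```

```bash
python3 st.py
```

```text
17.475 [0.321 0.442 0.018] [3.141 0.001 2.91 ] [410.294 -45.83   84.757] [-3.377  2.448 14.752] 0.4068244323148819
```

>>> carry_out(rows="0 0 0 .05 0;0 0 0 .05 0;0 0 0 0 0")

```text
clock: 17.85
eef_pos: [410.4, -46.0, 81.8]
tcp_rot: [3.141, 0.001, 2.91]
contact_force: [-3.1, 0.9, 15.1]
opening: 0.41
```

```bash
python3 st.py;  python3 - <<'E'
from h import *
import cv2
t=r.grab_frame("scene"); cv2.imwrite("pics/s8.png",cv2.resize(t[220:290,310:380],None,fx=8,fy=8,interpolation=cv2.INTER_CUBIC))
E
```

```text
17.85 [0.086 0.411 0.003] [3.141 0.001 2.91 ] [410.449 -45.994  81.815] [-3.055  0.913 15.089] 0.4096268168745822
```

View pics/s8.png

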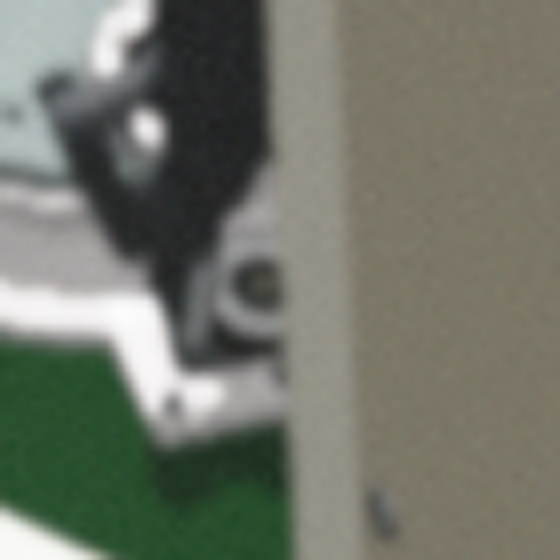

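>>> carry_out(rows="0 0 0 -1 0;0 0 0 -1 0;0 0 1 0 0;0 0 1 0 0;0 0 1 0 0;0 0 0 0 0;0 0 0 0 0")

```text
clock: 18.77
eef_pos: [430.2, 41.4, 140.9]
tcp_rot: [-3.141, -0.0, 2.911]
contact_force: [0.3, -0.4, -0.1]
opening: 0.409
```

```bash
python3 st.py;  python3 - <<'E'
from h import *
import cv2
p=r.sense()["eef_pos"]
u,v=proj("scene",p+[0,0,-15])[0].astype(int); print(u,v)
t=r.grab_frame("scene"); cv2.imwrite("pics/s9.png",cv2.resize(t[v-35:v+35,u-35:u+35],None,fx=8,fy=8,interpolation=cv2.INTER_CUBIC))
print((proj("scene",[p+[0,0,d] for d in (-10,-16,-20,-31)])-[u-35,v-35])*8)
E
```

```text
18.775 [0.015 0.038 0.018] [-3.141 -0.     2.911] [430.232  41.407 140.922] [ 0.319 -0.401 -0.106] 0.40896468356054844
304 246
[[286.74574456 274.22225276]
 [286.16543676 289.361043  ]
 [285.78147185 299.37773468]
 [284.73737184 326.61571254]]
```

View pics/s9.png

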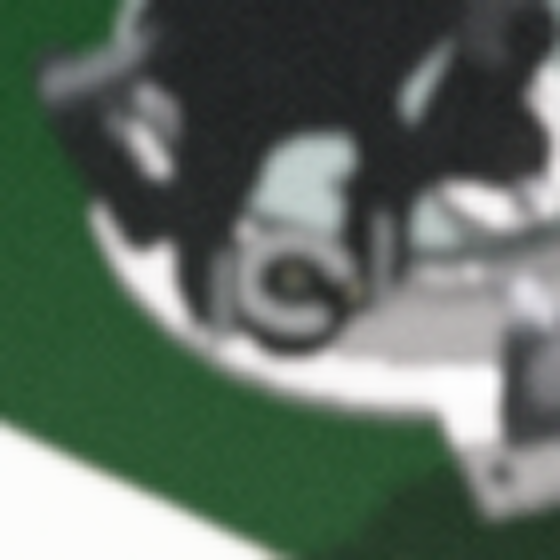

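Run:
```python
from h import *
import cv2
t=r.grab_frame("scene"); c=t[236:258,294:320]
cv2.imwrite("pics/s10.png",cv2.resize(c,None,fx=24,fy=24,interpolation=cv2.INTER_CUBIC))
```

```text
(no output)
```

View pics/s10.png

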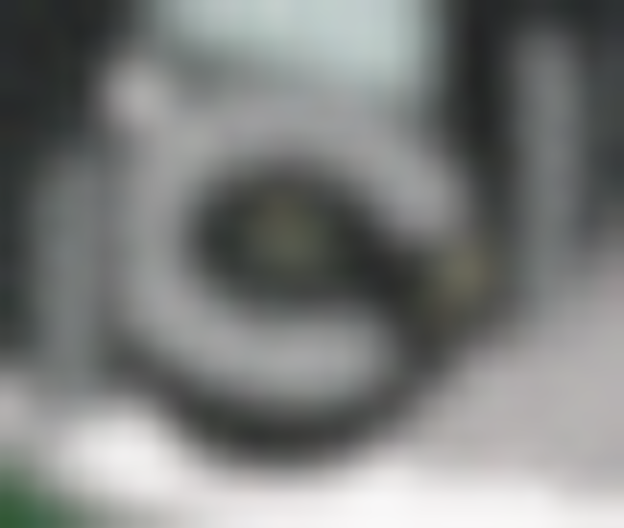

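Run:
```python
from h import *
p=r.sense()["eef_pos"]; o=np.array([-.974,.227,0]);k=np.array([0,0,1.]);y=np.cross(k,o)
a=np.linspace(0,2*np.pi,73)
piv=p-[0,0,16]
for t in (0,10,20,25,30,35,40,50):
    T=np.radians(t); n=o*np.sin(T)+k*np.cos(T); x=o*np.cos(T)-k*np.sin(T)
    def circ(h,rad): return (proj("scene",piv+(h-15.5)*n+rad*(np.outer(np.cos(a),x)+np.outer(np.sin(a),y)))-[294,236])*24+11.5
    A,B=circ(21,18.2),circ(0,18.2)
    print(t,"top x",A[:,0].min(),A[:,0].max(),"y",A[:,1].min(),A[:,1].max(),"h/w",np.ptp(A[:,1])/np.ptp(A[:,0]),"bot ymax",B[:,1].max(),B[:,0].min(),B[:,0].max(),"ctr off",(B-A).mean(0))
```

```text
0 top x 70.93169510468852 479.96875923068137 y 87.05234172015616 389.77407822044825 h/w 0.7400838775995292 bot ymax 546.771760275029 68.05137244203388 470.6746900341418 ctr off [ -6.09554662 157.05559191]
10 top x 74.37180170183092 482.5267424154363 y 73.94151576816967 419.21890531334725 h/w 0.8459468576847443 bot ymax 543.1298456414156 59.83716712755904 460.53296909712844 ctr off [-18.27426717 125.52430265]
20 top x 78.15897744221456 484.48723539620596 y 66.59317061761408 444.5103391175212 h/w 0.9300784799040452 bot ymax 531.8322312859618 52.40478102466841 450.55028290065866 ctr off [-29.87220409  90.29581509]
25 top x 80.14721382328344 485.256255456924 y 65.06985218338014 455.3902246638438 h/w 0.9634945961868928 bot ymax 523.4681756271848 49.049180852247446 445.71711458203663 ctr off [-35.34616168  71.6209263 ]
30 top x 82.17846498768358 485.83501684028715 y 65.08629994513512 464.9989299958686 h/w 0.9907249819563508 bot ymax 513.4256824570652 45.96663114094463 441.0038814490549 ctr off [-40.54951997  52.42233683]
35 top x 84.23714910969466 486.2191631330147 y 66.66980079007226 473.19446985668765 h/w 1.011300642528329 bot ymax 501.70708024527585 43.17930961964339 436.44457019267975 ctr off [-45.44432154  32.84196984]
40 top x 86.30741504562866 486.40588976075014 y 69.81667721675899 479.919159599066 h/w 1.0250038635471146 bot ymax 488.40825893369106 40.70738345812151 432.07192629196015 ctr off [-49.99488348  13.02411574]
50 top x 89.79019585250353 486.8193174087455 y 80.7248701909507 488.78725850596993 h/w 1.02778956544933 bot ymax 457.5024251679961 36.16696748130789 424.62971603371534 ctr off [-57.93323501 -26.74072118]
```

>>> carry_out(rows="0 0 0 -.37 0;0 -.2 -.99 0 0;0 -.6 -.99 0 0;0 -.66 -1 0 0;0 0 0 0 0;0 0 0 0 0")

```text
clock: 19.62
eef_pos: [452.4, -55.5, 152.5]
tcp_rot: [3.141, -0.0, 2.909]
contact_force: [-0.1, 0.4, -0.5]
opening: 0.407
```

```bash
python3 st.py;  python3 - <<'E'
from h import *
import cv2
t=r.grab_frame("scene"); cv2.imwrite("pics/s11.png",cv2.resize(t[190:270,290:370],None,fx=7,fy=7,interpolation=cv2.INTER_CUBIC))
E
```

```text
19.625 [-0.058 -0.018 -0.044] [ 3.141 -0.     2.909] [452.414 -55.491 152.491] [-0.061  0.402 -0.462] 0.406882589867767
```

View pics/s11.png

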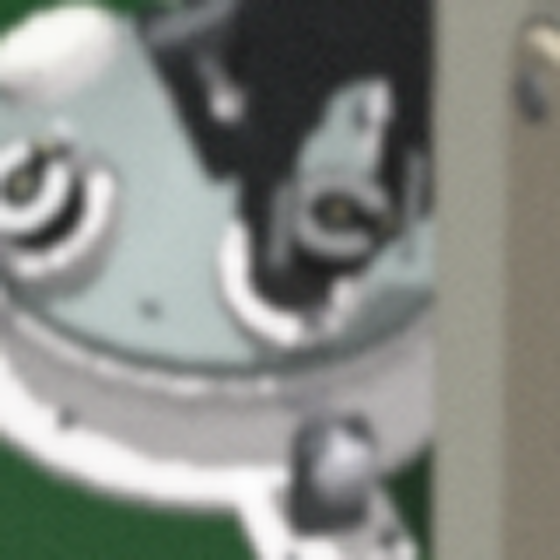

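>>> carry_out(rows="0 -.15 0 .26 0;0 -.13 0 .23 0;0 0 0 0 0")

```text
clock: 20.05
eef_pos: [460.8, -57.0, 136.7]
tcp_rot: [-3.141, -0.001, 2.911]
contact_force: [-0.6, -0.4, 0.6]
opening: 0.41
```

>>> carry_out(rows="0 -.05 0 .087 0;0 0 0 0 0")

```text
clock: 20.3
eef_pos: [462.4, -57.6, 134.8]
tcp_rot: [-3.142, -0.0, 2.911]
contact_force: [0.4, -0.2, -0.6]
opening: 0.411
```

```bash
python3 st.py
```

```text
20.3 [ 0.017  0.055 -0.01 ] [-3.142 -0.     2.911] [462.422 -57.611 134.752] [ 0.439 -0.218 -0.609] 0.4109857118005181
```

>>> carry_out(rows="0 -.05 0 .087 0;0 0 0 0 0")

```text
clock: 20.55
eef_pos: [463.9, -58.0, 132.2]
tcp_rot: [-3.142, -0.0, 2.911]
contact_force: [-0.2, 0.8, 0.3]
opening: 0.41
```

>>> carry_out(rows="0 -.05 0 .087 0;0 0 0 0 0")

```text
clock: 20.8
eef_pos: [465.4, -58.3, 129.5]
tcp_rot: [3.142, -0.0, 2.911]
contact_force: [0.8, -0.3, -0.1]
opening: 0.412
```

```bash
python3 st.py
```

```text
20.8 [0.032 0.048 0.034] [ 3.142 -0.     2.911] [465.354 -58.337 129.511] [ 0.751 -0.326 -0.07 ] 0.4121585888554082
```

>>> carry_out(rows="0 -.05 0 .087 0;0 0 0 0 0")

```text
clock: 21.05
eef_pos: [466.8, -58.7, 127.2]
tcp_rot: [3.142, -0.0, 2.911]
contact_force: [-2.1, 0.9, 5.9]
opening: 0.41
```

>>> carry_out(rows="0 -.05 0 .087 0;0 0 0 0 0")

```text
clock: 21.3
eef_pos: [468.3, -59.0, 124.7]
tcp_rot: [3.142, -0.0, 2.91]
contact_force: [-2.5, -0.5, 6.7]
opening: 0.413
```

```bash
python3 st.py;  python3 - <<'E'
from h import *
import cv2
t=r.grab_frame("scene"); cv2.imwrite("pics/s12.png",cv2.resize(t[190:270,290:370],None,fx=7,fy=7,interpolation=cv2.INTER_CUBIC))
E
```

```text
21.3 [0.033 0.508 0.011] [ 3.142 -0.     2.91 ] [468.258 -59.028 124.686] [-2.515 -0.544  6.716] 0.4126435455328297
```

View pics/s12.png

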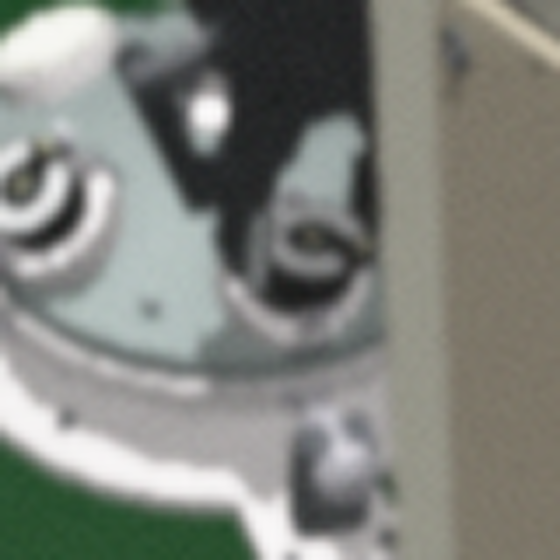

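>>> carry_out(rows="0 -.05 0 .087 0;0 0 0 0 0")

```text
clock: 21.6
eef_pos: [469.8, -59.4, 122.1]
tcp_rot: [3.142, -0.0, 2.911]
contact_force: [-1.9, 1.1, 6.2]
opening: 0.413
```

>>> carry_out(rows="0 -.05 0 .087 0;0 0 0 0 0")

```text
clock: 21.85
eef_pos: [471.3, -59.7, 119.5]
tcp_rot: [3.142, -0.0, 2.911]
contact_force: [-1.6, 0.9, 8.9]
opening: 0.41
```

```bash
python3 st.py
```

```text
21.85 [0.14  0.568 0.007] [ 3.142 -0.     2.911] [471.267 -59.698 119.546] [-1.593  0.925  8.856] 0.40985210611390244
```

s is now about 2.6 mm. I'll keep going until the force rises.

>>> carry_out(rows="0 -.03 0 .052 0;0 0 0 0 0")

```text
clock: 22.1
eef_pos: [472.3, -59.9, 118.1]
tcp_rot: [3.142, 0.0, 2.911]
contact_force: [-2.8, 0.3, 10.1]
opening: 0.409
```

>>> carry_out(rows="0 -.02 0 .035 0;0 0 0 0 0")

```text
clock: 22.35
eef_pos: [472.8, -60.1, 117.1]
tcp_rot: [3.142, 0.0, 2.911]
contact_force: [-2.0, 1.8, 8.5]
opening: 0.414
```

```bash
python3 st.py;  python3 - <<'E'
from h import *
import cv2
t=r.grab_frame("scene"); cv2.imwrite("pics/s13.png",cv2.resize(t[190:270,290:370],None,fx=7,fy=7,interpolation=cv2.INTER_CUBIC))
E
```

```text
22.35 [0.186 0.631 0.042] [3.142 0.    2.911] [472.842 -60.059 117.138] [-2.011  1.756  8.527] 0.41350298830857724
```

View pics/s13.png

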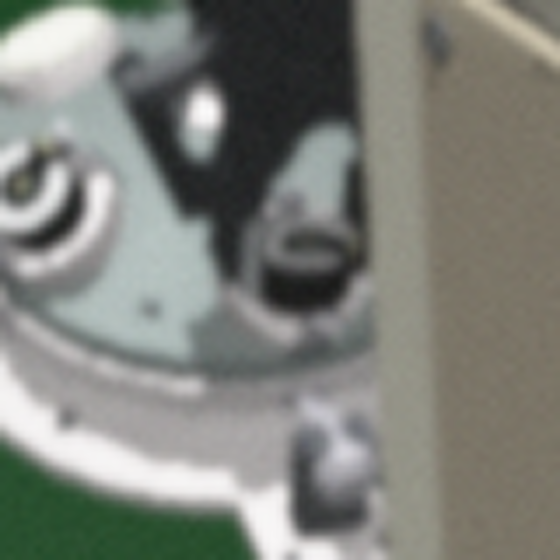

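Run:
```python
from h import *
import cv2
t=r.grab_frame("scene"); cv2.imwrite("pics/s14.png",cv2.resize(t[215:242,318:346],None,fx=22,fy=22,interpolation=cv2.INTER_CUBIC))
p=r.sense()["eef_pos"]; o=np.array([-.974,.227,0]);k=np.array([0,0,1.]);y=np.cross(k,o)
a=np.linspace(0,2*np.pi,73)
piv=p-[0,0,16]
for t in (-20,-10,0,10,20,30,40):
    T=np.radians(t); n=o*np.sin(T)+k*np.cos(T); x=o*np.cos(T)-k*np.sin(T)
    def circ(h,rad): return (proj("scene",piv+(h-15.5)*n+rad*(np.outer(np.cos(a),x)+np.outer(np.sin(a),y)))-[318,215])*22+11.5
    A,B=circ(21,18.2),circ(0,18.2)
    print(t,"top x",A[:,0].min(),A[:,0].max(),"y",A[:,1].min(),A[:,1].max(),"h/w",np.ptp(A[:,1])/np.ptp(A[:,0]),"bot ymax",B[:,1].max(),B[:,0].min(),B[:,0].max(),"ctr off",(B-A).mean(0))
```

```text
-20 top x 156.4756632123565 502.65943114927063 y 143.75203763547285 294.2694404794149 h/w 0.43479046906489044 bot ymax 473.55699467096474 168.45440406277498 511.80549616858275 ctr off [ 10.56276713 176.99593746]
-10 top x 159.23880760458098 506.19703205799397 y 124.29939472764869 322.8170411418568 h/w 0.5721658471331715 bot ymax 484.56292138664435 159.51992236877913 502.4619595929872 ctr off [ -1.73370963 160.43168312]
0 top x 162.62453167384763 509.03597474058165 y 107.91228146861806 350.5724652151225 h/w 0.7004970205321926 bot ymax 489.78334134815253 151.21253039974033 492.5943971986528 ctr off [-13.93946127 139.07388714]
10 top x 166.5328701918355 511.0876699986678 y 95.57285494241404 376.16280383866643 h/w 0.8143550722658907 bot ymax 488.6689457668314 143.7706165378395 482.50154678374975 ctr off [-25.69107245 113.58150918]
20 top x 170.84691135661922 512.2886586486949 y 87.97214955249001 398.4793159579558 h/w 0.9094001213034215 bot ymax 481.0501792985947 137.38118163522802 472.4839109359327 ctr off [-36.64169297  84.72781129]
30 top x 174.94667917956724 512.9129344561374 y 85.25027995934533 417.029166300044 h/w 0.9816923469746762 bot ymax 467.41009870420396 131.80080692727222 463.1652649474231 ctr off [-46.47029899  53.37688268]
40 top x 179.06362348548123 513.0267625559281 y 87.7955224344671 430.9802621212276 h/w 1.0276126300704354 bot ymax 447.9692728471382 127.51859003259335 454.8351681051789 ctr off [-54.88995273  20.45890189]
```

View pics/s14.png

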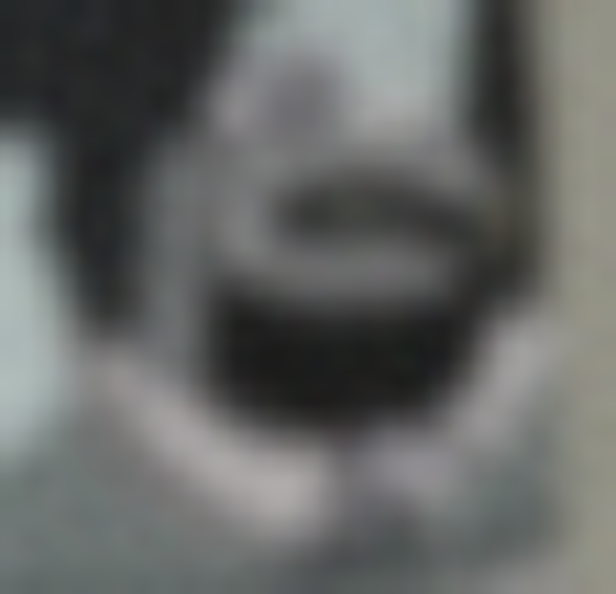

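>>> carry_out(rows="0 .25 0 -.43 0;0 .5 0 -.87 0;0 0 0 -1 0;0 0 .5 0 0;0 0 1 0 0;0 0 1 0 0;0 0 .7 0 0;0 0 0 0 0;0 0 0 0 0")

```text
clock: 23.58
eef_pos: [472.1, 38.5, 185.1]
tcp_rot: [-3.141, -0.001, 2.911]
contact_force: [0.2, -1.0, -0.1]
opening: 0.409
```

```bash
python3 st.py;  python3 - <<'E'
from h import *
import cv2
p=r.sense()["eef_pos"]
u,v=proj("scene",p+[0,0,-15])[0].astype(int); print(u,v)
t=r.grab_frame("scene"); cv2.imwrite("pics/s15.png",cv2.resize(t[v-20:v+20,u-20:u+20],None,fx=14,fy=14,interpolation=cv2.INTER_CUBIC))
t=r.grab_frame("top"); cv2.imwrite("pics/t15.png",cv2.resize(t[175:300,220:380],None,fx=4.5,fy=4.5,interpolation=cv2.INTER_CUBIC))
for q in [(100,420),(140,560)]: pass
for u,v in [(270,259),(286,290),(320,290),(349,263)]: print(u,v,atz("top",u,v,3))
print(proj("top",[[430,60,0],[430,45,0]]))
E
```

```text
23.575 [-0.01   0.027  0.036] [-3.141 -0.001  2.911] [472.125  38.491 185.115] [ 0.167 -0.971 -0.063] 0.40899701312072706
296 219
270 259 [414.4945691   86.78933491   3.        ]
286 290 [313.08078939  36.70956876   3.        ]
320 290 [310.96434109 -73.62933788   3.        ]
349 263 [ 396.46754357 -169.83511198    3.        ]
[[278.15212207 254.03812905]
 [282.74811007 253.94700765]]
```

View pics/s15.png

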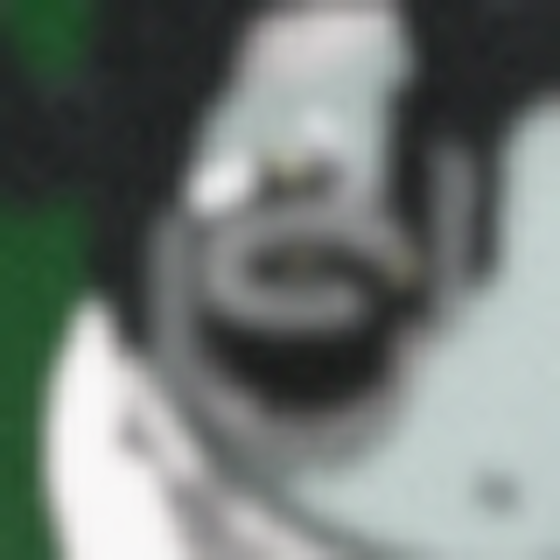

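View pics/t15.png

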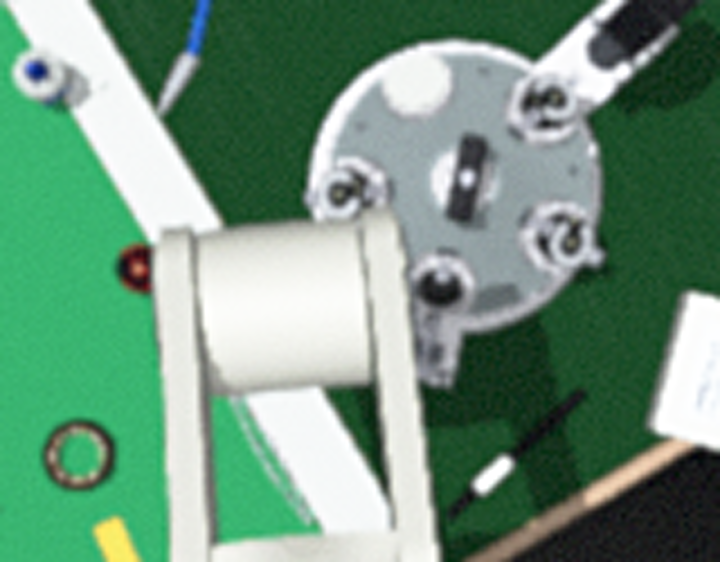

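>>> carry_out(rows="0 .1 -.59 0 0;0 0 0 1 0;0 0 0 1 0;0 0 0 1 0;0 0 0 1 0;0 0 0 .8 0;0 0 0 0 0")

```text
clock: 24.55
eef_pos: [464.0, 20.9, 40.5]
tcp_rot: [-3.141, -0.003, 2.91]
contact_force: [0.2, -0.4, -0.8]
opening: 0.41
```

>>> carry_out(rows="0 0 0 .07 0;0 0 0 .07 0;0 0 0 0 0")

```text
clock: 24.92
eef_pos: [466.1, 22.0, 38.0]
tcp_rot: [3.141, 0.001, 2.911]
contact_force: [0.2, 0.9, -0.8]
opening: 0.408
```

```bash
python3 st.py
```

```text
24.925 [ 0.003  0.018 -0.024] [3.141 0.001 2.911] [466.096  21.965  37.966] [ 0.235  0.869 -0.803] 0.40828029291543827
```

>>> carry_out(rows="0 0 0 .1 0;0 0 0 .12 0;0 0 0 0 0")

```text
clock: 25.3
eef_pos: [465.5, 22.1, 30.5]
tcp_rot: [-3.141, -0.001, 2.911]
contact_force: [-0.4, 0.4, 0.3]
opening: 0.41
```

```bash
python3 st.py
```

```text
25.3 [ 0.042 -0.016  0.005] [-3.141 -0.001  2.911] [465.468  22.057  30.49 ] [-0.37   0.365  0.263] 0.4099419594144756
```

>>> carry_out(rows="0 0 0 .1 0;0 0 0 0 0")

```text
clock: 25.55
eef_pos: [465.8, 22.1, 27.7]
tcp_rot: [3.142, -0.0, 2.911]
contact_force: [-0.6, -0.2, 1.1]
opening: 0.415
```

>>> carry_out(rows="0 0 0 .1 0;0 0 0 0 0")

```text
clock: 25.8
eef_pos: [465.8, 22.0, 25.3]
tcp_rot: [3.142, 0.0, 2.911]
contact_force: [-3.1, -0.1, 11.7]
opening: 0.412
```

```bash
python3 st.py
```

```text
25.8 [ 0.057  0.418 -0.051] [3.142 0.    2.911] [465.755  22.029  25.314] [-3.106 -0.121 11.716] 0.41161013398337737
```

>>> carry_out(rows=".6 0 0 0 0;.6 0 0 0 0;.6 0 0 0 0;.6 0 0 -.2 0;.6 0 0 0 0;.6 0 0 0 0")

```text
clock: 26.55
eef_pos: [465.8, 22.0, 30.9]
tcp_rot: [3.141, 0.0, 2.911]
contact_force: [-0.1, -0.5, -1.2]
opening: 0.598
```

```bash
python3 st.py;  python3 - <<'E'
from h import *
import cv2
p=r.sense()["eef_pos"]
u,v=proj("scene",[p[0],p[1],15])[0].astype(int); print(u,v)
t=r.grab_frame("scene"); cv2.imwrite("pics/s16.png",cv2.resize(t[v-25:v+25,u-25:u+25],None,fx=12,fy=12,interpolation=cv2.INTER_CUBIC))
print((proj("scene",[[p[0],p[1],21],[p[0],p[1],0]])-[u-25,v-25])*12+6)
print(atz("top",220+418/4.5,175+82/4.5,88))
E
```

```text
26.55 [ 0.002 -0.013 -0.   ] [3.141 0.    2.911] [465.84   22.026  30.939] [-0.127 -0.543 -1.152] 0.5984629298469742
302 265
[[317.89174375 292.58767784]
 [315.5017385  359.94231621]]
[619.45265111 -53.96183578  88.        ]
```

View pics/s16.png

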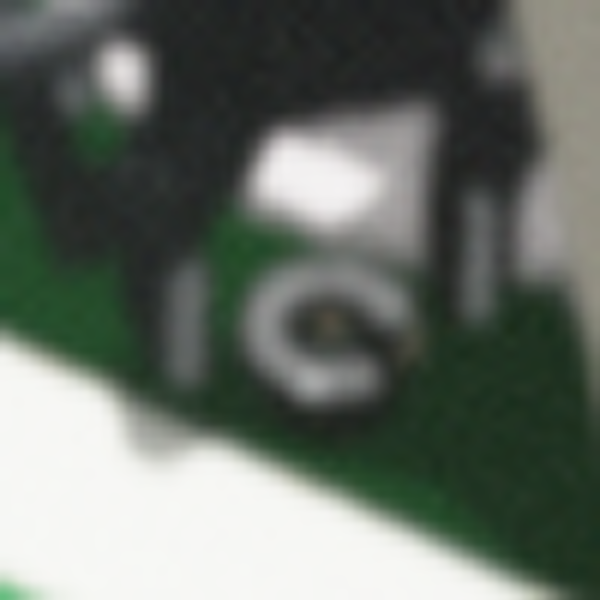

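Run:
```python
from h import *
print(atz("scene",277+330/12-.5,240+335/12-.5,21))
s10=atz("scene",294+297/24,236+248/24,131); print(s10)
```

```text
[455.37048377  25.44251942  21.        ]
[425.98061299  40.14678606 131.        ]
```

>>> carry_out(rows=".6 .18 .02 0 0;.6 .18 .01 0 0;.6 0 0 0 0;0 0 0 0 0;0 0 0 0 0;0 0 0 0 0;0 0 0 0 0;0 0 0 0 0", newtons=30)

```text
clock: 27.6
eef_pos: [455.5, 25.4, 31.1]
tcp_rot: [3.142, -0.0, 2.911]
contact_force: [-1.9, 0.4, 5.8]
opening: 0.407
```

>>> carry_out(rows="0 0 0 -.2 0;0 0 0 -.8 0;0 0 0 -1 1;0 0 0 -1 1;0 0 0 -1 1;0 0 0 -1 1;0 0 0 -.5 1;0 0 0 0 1;0 0 0 0 1;0 0 0 0 1;0 0 0 0 1;0 0 0 0 1")

```text
clock: 29.1
eef_pos: [455.4, 25.3, 196.1]
tcp_rot: [3.141, 0.0, 1.51]
contact_force: [-0.2, -0.2, 0.2]
opening: 0.408
```

```bash
python3 st.py
```

```text
29.1 [-0.02   0.018  0.029] [3.141 0.    1.51 ] [455.398  25.308 196.118] [-0.195 -0.164  0.239] 0.4081371975982744
```

>>> carry_out(rows="0 0 0 0 1;0 0 0 0 1;0 0 0 0 1;0 0 0 0 1;0 0 0 0 1;0 0 0 0 1;0 0 0 0 1;0 0 0 0 1;0 0 0 0 0")

```text
clock: 30.22
eef_pos: [455.4, 25.3, 196.0]
tcp_rot: [3.141, -0.0, 0.398]
contact_force: [-0.8, 0.3, -0.6]
opening: 0.407
```

```bash
python3 st.py
```

```text
30.225 [ 0.034 -0.021  0.036] [ 3.141 -0.     0.398] [455.416  25.313 196.026] [-0.803  0.323 -0.596] 0.40693716019019005
```

>>> carry_out(rows="0 .88 .89 0 0;0 .88 .89 0 0;0 .88 .89 0 0;0 .87 .89 0 0;0 .88 .9 0 0;0 0 0 0 0;0 0 0 0 0;0 0 0 .9 0;0 0 0 .9 0;0 0 0 0 0;0 0 0 0 0")

```text
clock: 31.6
eef_pos: [628.6, -46.8, 142.9]
tcp_rot: [3.141, -0.001, 0.398]
contact_force: [0.0, -0.0, -0.0]
opening: 0.403
```

```bash
python3 st.py;  python3 - <<'E'
from h import *
import cv2
t=r.grab_frame("scene"); cv2.imwrite("pics/s17.png",cv2.resize(t[150:250,260:360],None,fx=6,fy=6,interpolation=cv2.INTER_CUBIC))
E
```

```text
31.6 [ 0.004  0.06  -0.011] [ 3.141 -0.001  0.398] [628.647 -46.772 142.884] [ 0.008 -0.008 -0.008] 0.40271713930361314
```

View pics/s17.png

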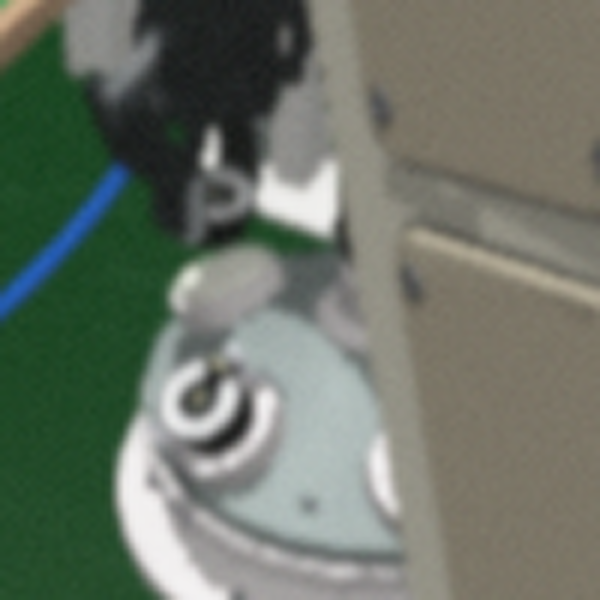

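>>> carry_out(rows="0 0 0 .25 0;0 0 0 0 0", newtons=25)

```text
clock: 31.9
eef_pos: [628.4, -47.0, 134.2]
tcp_rot: [-3.141, 0.0, 0.397]
contact_force: [0.0, 0.8, 0.4]
opening: 0.409
```

>>> carry_out(rows="0 0 0 .1 0;0 0 0 0 0")

```text
clock: 32.15
eef_pos: [628.7, -47.1, 131.2]
tcp_rot: [3.142, -0.0, 0.397]
contact_force: [-0.3, 0.1, -0.6]
opening: 0.406
```

>>> carry_out(rows="0 0 0 .1 0;0 0 0 0 0")

```text
clock: 32.4
eef_pos: [629.6, -47.0, 129.1]
tcp_rot: [3.141, -0.002, 0.397]
contact_force: [1.2, 1.7, 6.5]
opening: 0.408
```

>>> carry_out(rows="0 0 0 .07 0;0 0 0 0 0")

```text
clock: 32.65
eef_pos: [630.3, -46.8, 127.5]
tcp_rot: [3.14, -0.003, 0.397]
contact_force: [2.1, 1.7, 8.1]
opening: 0.403
```

>>> carry_out(rows="0 0 0 .07 0;0 0 0 0 0")

```text
clock: 32.9
eef_pos: [630.8, -46.7, 125.8]
tcp_rot: [3.14, -0.005, 0.397]
contact_force: [2.9, 3.6, 7.9]
opening: 0.406
```

```bash
python3 st.py;  python3 - <<'E'
from h import *
import cv2
t=r.grab_frame("scene"); cv2.imwrite("pics/s18.png",cv2.resize(t[165:225,270:330],None,fx=10,fy=10,interpolation=cv2.INTER_CUBIC))
E
```

```text
32.9 [ 0.408 -0.248  0.026] [ 3.14  -0.005  0.397] [630.842 -46.687 125.777] [2.932 3.612 7.905] 0.40621862170547335
```

View pics/s18.png

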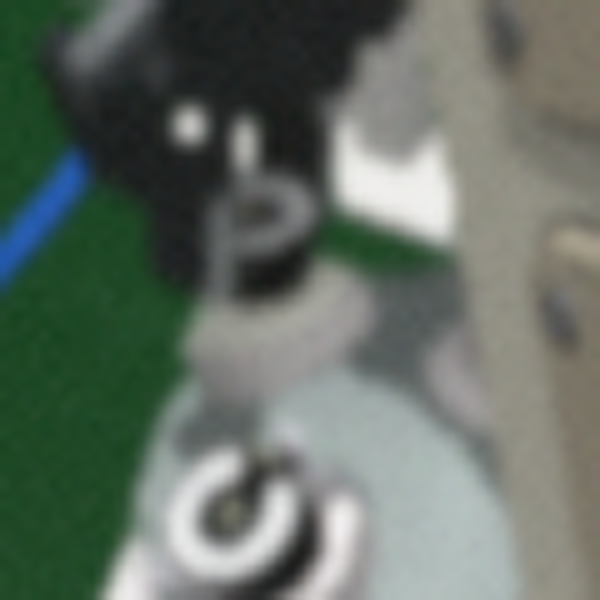

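>>> carry_out(rows="0 0 0 .07 0;0 0 0 0 0")

```text
clock: 33.2
eef_pos: [631.2, -46.6, 123.9]
tcp_rot: [3.14, -0.005, 0.397]
contact_force: [2.6, 3.5, 10.0]
opening: 0.413
```

>>> carry_out(rows="0 0 0 .07 0;0 0 0 0 0")

```text
clock: 33.45
eef_pos: [631.5, -46.6, 122.0]
tcp_rot: [3.14, -0.006, 0.397]
contact_force: [4.3, 2.8, 10.1]
opening: 0.403
```

```bash
python3 st.py;  python3 - <<'E'
from h import *
import cv2
t=r.grab_frame("scene"); cv2.imwrite("pics/s19.png",cv2.resize(t[165:225,270:330],None,fx=10,fy=10,interpolation=cv2.INTER_CUBIC))
E
```

```text
33.45 [ 0.524 -0.466 -0.064] [ 3.14  -0.006  0.397] [631.463 -46.591 121.975] [ 4.277  2.842 10.12 ] 0.40302062722552484
```

View pics/s19.png

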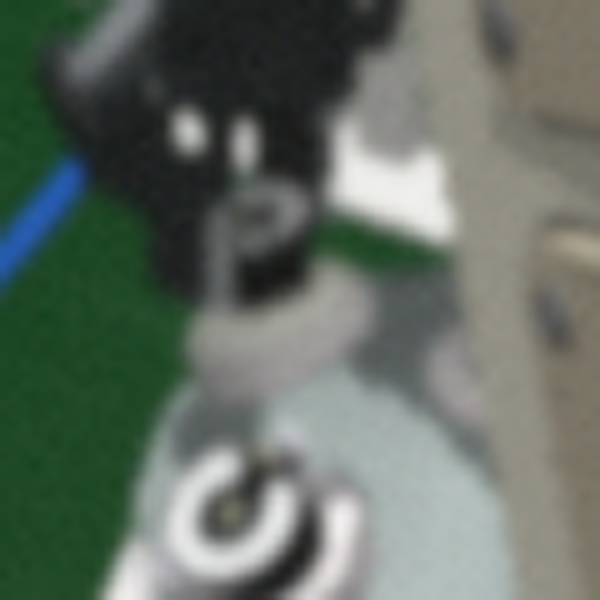

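>>> carry_out(rows="0 0 0 -1 0;0 0 0 -1 0;0 0 0 -.5 0;0 -.88 -.89 0 0;0 -.88 -.89 0 0;0 -.88 -.89 0 0;0 -.87 -.89 0 0;0 -.88 -.9 0 0;0 0 0 0 -1;0 0 0 0 -1;0 0 0 0 -1;0 0 0 0 -1")

```text
clock: 35.0
eef_pos: [455.1, 25.4, 194.5]
tcp_rot: [-3.141, 0.0, 0.96]
contact_force: [-0.9, -0.0, -0.0]
opening: 0.41
```

>>> carry_out(rows="0 0 0 0 -1;0 0 0 0 -1;0 0 0 0 -1;0 0 0 0 -1;0 0 0 0 -1;0 0 0 0 -1;0 0 0 0 -1;0 0 0 0 -1;0 0 0 0 -1;0 0 0 0 -1;0 0 0 0 -1;0 0 0 0 -1")

```text
clock: 36.5
eef_pos: [455.1, 25.3, 194.4]
tcp_rot: [-3.141, -0.001, 2.636]
contact_force: [-0.5, -0.4, 0.7]
opening: 0.408
```

>>> carry_out(rows="0 0 0 0 -1;0 0 0 0 -1;0 0 0 0 0")

```text
clock: 36.88
eef_pos: [455.1, 25.3, 194.5]
tcp_rot: [-3.141, -0.001, 2.91]
contact_force: [0.0, 0.0, -0.1]
opening: 0.409
```

```bash
cat > look.py <<'E'
import sys
from h import *
import cv2
p=r.sense()["eef_pos"]
u,v=proj("scene",p+[0,0,-15])[0].astype(int); u0,v0=u-20,v-18
t=r.grab_frame("scene"); cv2.imwrite(sys.argv[1],cv2.resize(t[v0:v0+40,u0:u0+40],None,fx=14,fy=14,interpolation=cv2.INTER_CUBIC))
print("crop",u0,v0)
o=np.array([-.974,.227,0]);k=np.array([0,0,1.]);y=np.cross(k,o)
a=np.linspace(0,2*np.pi,73)
piv=p-[0,0,16]
for t in (-10,0,10,20,30,40):
    T=np.radians(t); n=o*np.sin(T)+k*np.cos(T); x=o*np.cos(T)-k*np.sin(T)
    def circ(h,rad): return (proj("scene",piv+(h-15.5)*n+rad*(np.outer(np.cos(a),x)+np.outer(np.sin(a),y)))-[u0,v0])*14+6.5
    A,B=circ(21,18.2),circ(0,18.2)
    print(t,"ctr",A[:-1].mean(0).round(),"h/w %.2f"%(np.ptp(A[:,1])/np.ptp(A[:,0])),"topface y",A[:,1].min().round(),A[:,1].max().round(),"bot ymax",B[:,1].max().round(),"off",(B-A).mean(0).round())
E
python3 st.py; python3 look.py pics/s20.png
```

```text
36.875 [ 0.034 -0.03  -0.016] [-3.141 -0.001  2.91 ] [455.123  25.324 194.538] [ 0.002  0.007 -0.095] 0.4086534803860701
crop 285 201
-10 ctr [299. 238.] h/w 0.56 topface y 170.0 307.0 bot ymax 422.0 off [  4. 114.]
0 ctr [301. 242.] h/w 0.69 topface y 159.0 326.0 bot ymax 426.0 off [-4. 99.]
10 ctr [303. 247.] h/w 0.81 topface y 150.0 345.0 bot ymax 425.0 off [-11.  82.]
20 ctr [304. 252.] h/w 0.90 topface y 144.0 361.0 bot ymax 420.0 off [-18.  62.]
30 ctr [306. 257.] h/w 0.97 topface y 142.0 374.0 bot ymax 411.0 off [-24.  40.]
40 ctr [307. 263.] h/w 1.02 topface y 143.0 384.0 bot ymax 398.0 off [-30.  17.]
```

View pics/s20.png

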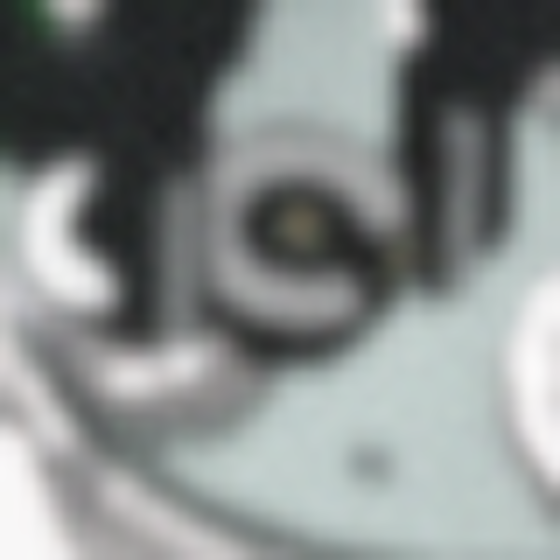

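Run:
```python
from h import *
p=np.array([455.12,25.32,194.54]); print(proj("scene",[p+[0,0,-d] for d in (10,16,20,30)]))
p=np.array([461.13,261.65,156.8]); print(proj("scene",[p+[0,0,-d] for d in (10.4,20,30)]))
p=np.array([465.84,22.03,30.94]); print(proj("scene",[p+[0,0,-d] for d in (10.4,20,30)]))
```

```text
[[306.02375349 217.59615147]
 [305.94460086 219.64672745]
 [305.89223542 221.00333835]
 [305.76271087 224.35888024]]
[[201.54218426 269.72037499]
 [202.22016348 272.78189536]
 [202.91527883 275.92079656]]
[[302.98519681 264.00755333]
 [302.89351557 266.59153909]
 [302.79926621 269.24790565]]
```

>>> carry_out(rows="0 -.17 -.88 0 0;0 -.17 -.88 0 0;0 -.18 -.89 0 0;0 0 0 .7 0;0 0 0 .7 0;0 0 0 0 0;0 0 0 0 0", newtons=40)

```text
clock: 37.8
eef_pos: [452.7, -55.6, 153.4]
tcp_rot: [3.142, 0.0, 2.909]
contact_force: [0.2, 0.4, 0.0]
opening: 0.406
```

```bash
python3 st.py; python3 look.py pics/s21.png
```

```text
37.8 [-0.053 -0.071  0.055] [3.142 0.    2.909] [452.706 -55.577 153.375] [0.176 0.433 0.018] 0.40573434139648457
crop 317 202
-10 ctr [288. 249.] h/w 0.56 topface y 185.0 314.0 bot ymax 422.0 off [ -2. 107.]
0 ctr [290. 253.] h/w 0.69 topface y 174.0 333.0 bot ymax 426.0 off [-10.  93.]
10 ctr [292. 257.] h/w 0.81 topface y 165.0 350.0 bot ymax 425.0 off [-18.  77.]
20 ctr [294. 262.] h/w 0.90 topface y 160.0 365.0 bot ymax 421.0 off [-26.  58.]
30 ctr [295. 267.] h/w 0.98 topface y 158.0 377.0 bot ymax 412.0 off [-32.  37.]
40 ctr [297. 273.] h/w 1.03 topface y 159.0 387.0 bot ymax 399.0 off [-38.  15.]
```

View pics/s21.png

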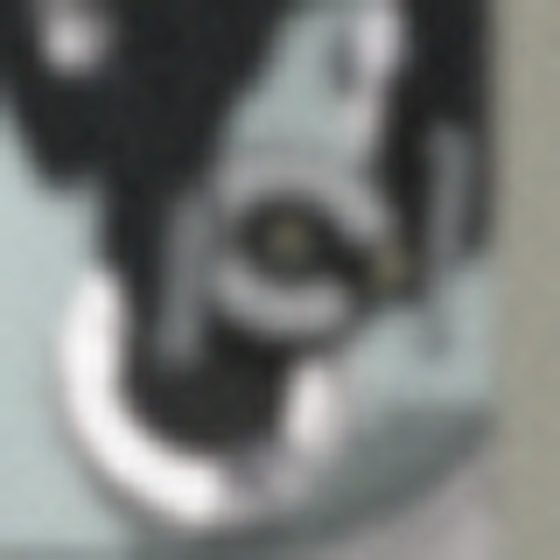

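>>> carry_out(rows="0 .09 0 .05 0;0 -.15 0 .26 0;0 -.15 0 .26 0;0 0 0 0 0;0 0 0 0 0")

```text
clock: 38.48
eef_pos: [458.5, -57.0, 135.6]
tcp_rot: [-3.142, -0.001, 2.911]
contact_force: [-0.2, -0.4, -1.1]
opening: 0.401
```

```bash
python3 st.py; python3 look.py pics/s22.png
```

```text
38.475 [ 0.031  0.003 -0.029] [-3.142 -0.001  2.911] [458.477 -57.049 135.61 ] [-0.23  -0.383 -1.105] 0.4006986739244769
crop 315 206
-10 ctr [295. 247.] h/w 0.57 topface y 183.0 312.0 bot ymax 417.0 off [ -2. 105.]
0 ctr [297. 251.] h/w 0.70 topface y 172.0 330.0 bot ymax 421.0 off [-10.  91.]
10 ctr [299. 255.] h/w 0.81 topface y 164.0 347.0 bot ymax 420.0 off [-17.  74.]
20 ctr [300. 260.] h/w 0.91 topface y 159.0 361.0 bot ymax 415.0 off [-25.  56.]
30 ctr [302. 265.] h/w 0.98 topface y 157.0 373.0 bot ymax 407.0 off [-31.  35.]
40 ctr [304. 271.] h/w 1.03 topface y 159.0 383.0 bot ymax 394.0 off [-37.  14.]
```

View pics/s22.png

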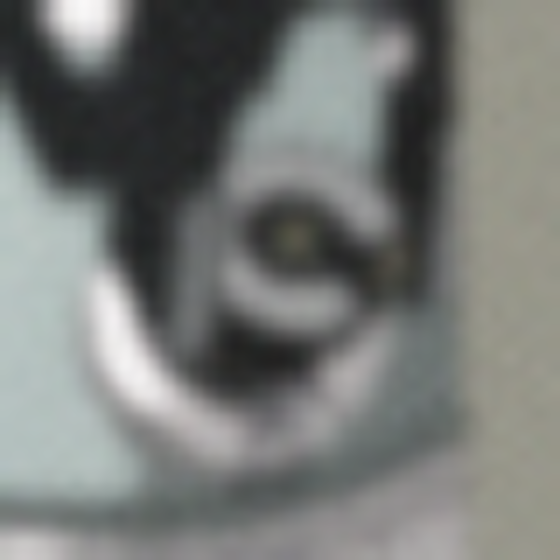

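Run:
```python
from h import *
o=np.array([-.9739,.227,0]);n=o*.5+[0,0,.866]; x=o*.866-[0,0,.5]
for h in (36,40,44,48):
  print(h,proj("scene",[np.array([479.5,-62,88])+h*n, np.array([479.5,-62,88])+h*n-2*x]))
```

```text
36 [[334.97657477 224.178706  ]
 [334.7401466  223.35570499]]
40 [[335.40237838 223.69069829]
 [335.16475885 222.86472265]]
44 [[335.83157601 223.19880074]
 [335.59275359 222.3698291 ]]
48 [[336.26420841 222.70296666]
 [336.02417142 221.87097742]]
```

>>> carry_out(rows="0 -.1 0 .173 0;0 0 0 0 0")

```text
clock: 38.78
eef_pos: [462.1, -57.9, 130.6]
tcp_rot: [3.142, 0.001, 2.911]
contact_force: [1.9, -0.6, 0.9]
opening: 0.405
```

>>> carry_out(rows="0 -.05 0 .087 0;0 0 0 0 0")

```text
clock: 39.02
eef_pos: [463.5, -58.2, 128.1]
tcp_rot: [3.142, 0.001, 2.911]
contact_force: [1.3, -1.0, 0.5]
opening: 0.409
```

>>> carry_out(rows="0 -.05 0 .087 0;0 0 0 0 0")

```text
clock: 39.28
eef_pos: [464.7, -58.5, 125.4]
tcp_rot: [3.142, 0.001, 2.911]
contact_force: [2.4, -1.2, 3.5]
opening: 0.405
```

```bash
python3 st.py; python3 look.py pics/s23.png
```

```text
39.275 [-0.075 -0.325  0.002] [3.142 0.001 2.911] [464.737 -58.502 125.405] [ 2.352 -1.245  3.497] 0.40509985206007343
crop 314 208
-10 ctr [290. 237.] h/w 0.57 topface y 173.0 301.0 bot ymax 405.0 off [ -1. 103.]
0 ctr [292. 240.] h/w 0.70 topface y 163.0 319.0 bot ymax 409.0 off [-9. 90.]
10 ctr [294. 245.] h/w 0.81 topface y 155.0 336.0 bot ymax 408.0 off [-17.  73.]
20 ctr [296. 250.] h/w 0.91 topface y 150.0 350.0 bot ymax 403.0 off [-24.  55.]
30 ctr [297. 255.] h/w 0.98 topface y 148.0 362.0 bot ymax 394.0 off [-30.  34.]
40 ctr [299. 260.] h/w 1.03 topface y 150.0 371.0 bot ymax 382.0 off [-36.  13.]
```

View pics/s23.png

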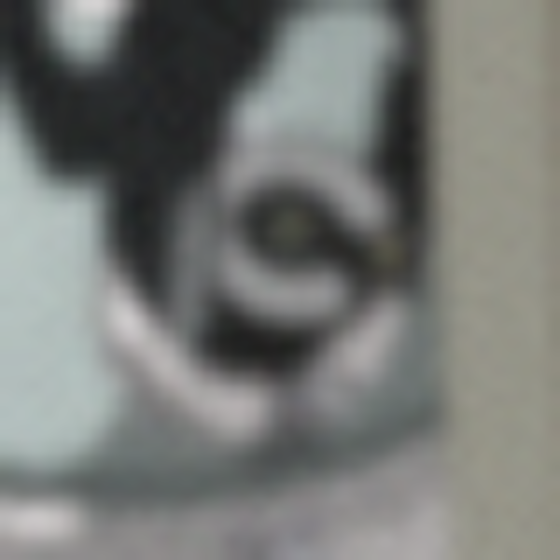

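>>> carry_out(rows="0 -.08 0 .07 0;0 0 0 0 0")

```text
clock: 39.58
eef_pos: [466.1, -58.8, 123.3]
tcp_rot: [-3.142, -0.002, 2.911]
contact_force: [-1.3, 0.5, 7.9]
opening: 0.404
```

>>> carry_out(rows="0 -.05 0 .087 0;0 0 0 0 0")

```text
clock: 39.83
eef_pos: [467.7, -59.2, 120.9]
tcp_rot: [-3.142, -0.001, 2.911]
contact_force: [-1.8, 0.5, 10.8]
opening: 0.408
```

>>> carry_out(rows="0 -.05 0 .087 0;0 0 0 0 0")

```text
clock: 40.08
eef_pos: [469.4, -59.6, 117.7]
tcp_rot: [-3.142, -0.001, 2.911]
contact_force: [1.2, -0.6, -0.2]
opening: 0.406
```

```bash
python3 st.py; python3 look.py pics/s24.png
```

```text
40.075 [-0.041 -0.352 -0.022] [-3.142 -0.001  2.911] [469.445 -59.629 117.744] [ 1.206 -0.568 -0.201] 0.40569659994751694
crop 313 208
-10 ctr [290. 250.] h/w 0.57 topface y 187.0 314.0 bot ymax 417.0 off [ -1. 102.]
0 ctr [292. 253.] h/w 0.70 topface y 176.0 332.0 bot ymax 420.0 off [-9. 89.]
10 ctr [294. 258.] h/w 0.82 topface y 169.0 348.0 bot ymax 420.0 off [-17.  72.]
20 ctr [296. 263.] h/w 0.91 topface y 164.0 362.0 bot ymax 415.0 off [-24.  54.]
30 ctr [298. 268.] h/w 0.98 topface y 162.0 374.0 bot ymax 406.0 off [-30.  34.]
40 ctr [299. 273.] h/w 1.03 topface y 164.0 383.0 bot ymax 393.0 off [-35.  13.]
```

View pics/s24.png

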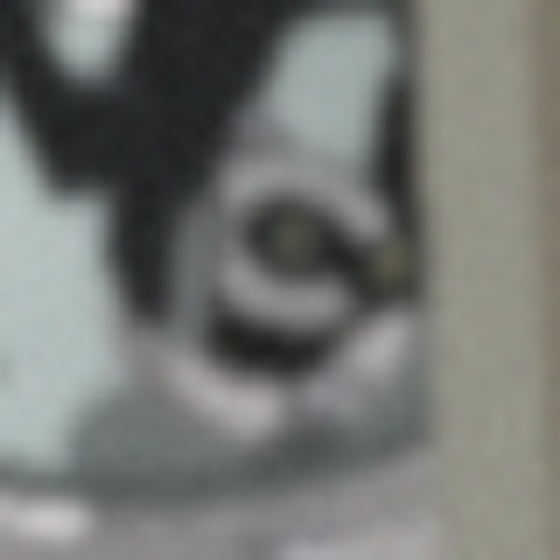

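>>> carry_out(rows="0 -.03 0 .052 0;0 0 0 0 0")

```text
clock: 40.38
eef_pos: [469.4, -59.7, 116.6]
tcp_rot: [-3.141, -0.002, 2.91]
contact_force: [-4.9, 0.2, 10.1]
opening: 0.401
```

>>> carry_out(rows="0 -.03 0 .052 0;0 0 0 0 0")

```text
clock: 40.62
eef_pos: [469.8, -59.7, 115.1]
tcp_rot: [-3.142, -0.003, 2.911]
contact_force: [-6.4, 1.6, 12.8]
opening: 0.408
```

>>> carry_out(rows="0 -.03 0 .052 0;0 0 0 0 0")

```text
clock: 40.88
eef_pos: [470.1, -59.8, 114.3]
tcp_rot: [-3.141, -0.005, 2.91]
contact_force: [-13.6, 3.2, 28.5]
opening: 0.403
```

>>> carry_out(rows="0 -.03 0 .052 0;0 0 0 0 0")

```text
clock: 41.12
eef_pos: [470.3, -59.7, 114.0]
tcp_rot: [3.142, -0.006, 2.91]
contact_force: [-22.5, 5.6, 51.8]
opening: 0.408
```

```bash
python3 st.py; python3 look.py pics/s25.png
```

```text
41.125 [0.96  3.158 0.032] [ 3.142 -0.006  2.91 ] [470.348 -59.745 113.968] [-22.492   5.563  51.758] 0.40813074633316987
crop 312 209
-10 ctr [300. 248.] h/w 0.58 topface y 185.0 312.0 bot ymax 415.0 off [ -1. 102.]
0 ctr [302. 252.] h/w 0.70 topface y 175.0 330.0 bot ymax 418.0 off [-9. 88.]
10 ctr [304. 256.] h/w 0.82 topface y 167.0 346.0 bot ymax 417.0 off [-16.  72.]
20 ctr [306. 261.] h/w 0.91 topface y 163.0 360.0 bot ymax 413.0 off [-23.  53.]
30 ctr [308. 266.] h/w 0.98 topface y 161.0 372.0 bot ymax 404.0 off [-30.  33.]
40 ctr [309. 272.] h/w 1.03 topface y 163.0 381.0 bot ymax 391.0 off [-35.  13.]
```

View pics/s25.png

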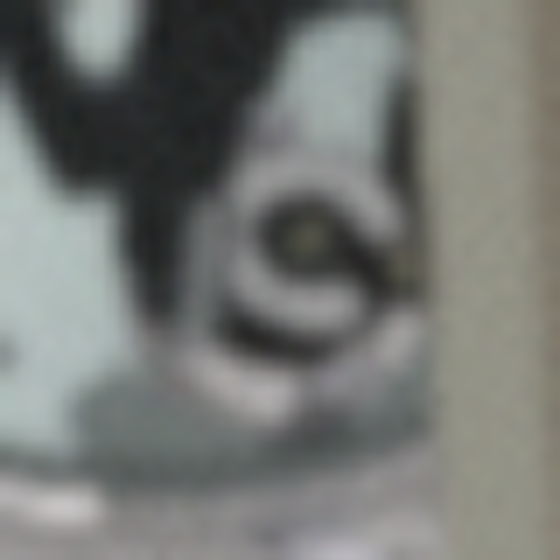

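>>> carry_out(rows="0 .04 0 -.07 0;0 0 0 0 0;.48 0 0 0 0;.48 0 0 0 0;.48 0 0 0 0;.48 .02 0 -.03 0;.48 0 0 0 0")

```text
clock: 42.05
eef_pos: [470.8, -60.0, 114.6]
tcp_rot: [-3.141, -0.001, 2.911]
contact_force: [-1.2, 0.6, 1.2]
opening: 0.48
```

```bash
python3 st.py
```

```text
42.05 [0.009 0.297 0.059] [-3.141 -0.001  2.911] [470.801 -59.98  114.597] [-1.158  0.621  1.205] 0.48028360885742716
```

>>> carry_out(rows=".48 0 0 -.4 0;.48 0 0 -1 0;.48 0 0 -1 0;.48 0 1 -.5 0;.48 0 1 0 0;.48 0 1 0 0;.48 0 1 0 0;.48 0 0 0 0")

```text
clock: 43.05
eef_pos: [499.5, 58.2, 202.6]
tcp_rot: [3.141, 0.001, 2.913]
contact_force: [-0.4, 0.9, 0.2]
opening: 0.477
```

```bash
python3 st.py
python3 - <<'E'
from h import *
import cv2
t=r.grab_frame("scene"); cv2.imwrite("pics/s26.png",cv2.resize(t[180:280,270:370],None,fx=6,fy=6,interpolation=cv2.INTER_CUBIC))
t=r.grab_frame("top"); cv2.imwrite("pics/t26.png",cv2.resize(t[170:270,275:375],None,fx=6,fy=6,interpolation=cv2.INTER_CUBIC))
o=np.array([-.9739,.227,0]);n=o*.5+[0,0,.866]
for h in (21,24,27): 
  q=np.array([479.5,-62,88])+h*n; print(h,(proj("scene",q)-[270,180])*6,(proj("top",q)-[275,170])*6)
def rot(a): return np.array([np.cos(a),np.sin(a),0])
for dg in (-72,72):
  oo=rot(2.913+np.radians(dg)); q=np.array([552.5,-79,88])+75*oo+21*(.5*oo+np.array([0,0,.866])); print(dg,(proj("scene",q)-[270,180])*6,(proj("top",q)-[275,170])*6)
E
```

```text
43.05 [-0.039  0.06  -0.04 ] [3.141 0.001 2.913] [499.482  58.19  202.58 ] [-0.38   0.876  0.245] 0.4770623281699776
21 [[380.45617213 275.84920286]] [[246.35081855 428.89020828]]
24 [[382.3147811  273.71907648]] [[245.9841135  431.80150711]]
27 [[384.18431603 271.57642801]] [[245.61624419 434.72204906]]
-72 [[135.55988476 214.7380872 ]] [[114.69002648 283.27246664]]
72 [[516.69189978 139.29069467]] [[425.53481702 348.88702074]]
```

View pics/s26.png

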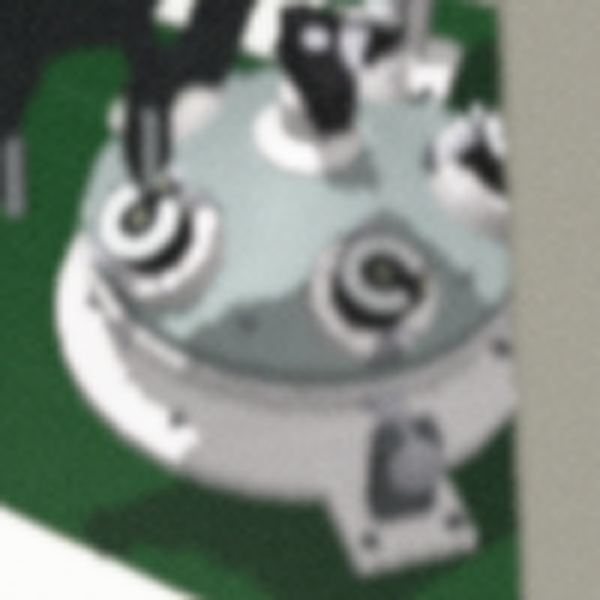

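View pics/t26.png

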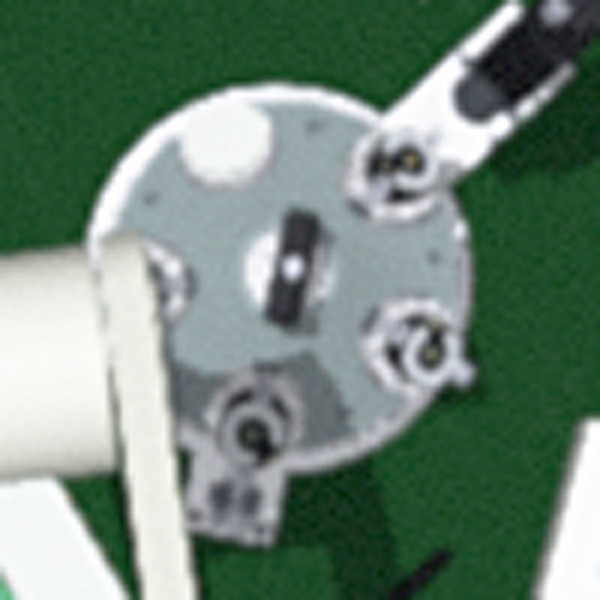

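>>> carry_out(rows="0 .09 -.81 0 0;0 .09 -.81 0 0;0 .09 -.81 0 0;0 .09 -.81 0 0;0 .09 -.81 0 0;0 0 0 .8 0;0 0 0 .8 0;0 0 0 .4 0;0 0 0 0 0;0 0 0 0 0")

```text
clock: 44.4
eef_pos: [458.4, -58.6, 142.5]
tcp_rot: [3.142, 0.001, 2.911]
contact_force: [-0.5, 0.4, 0.2]
opening: 0.002
```

```bash
python3 st.py; python3 look.py pics/s27.png | head -1
```

```text
44.4 [ 0.05   0.03  -0.018] [3.142 0.001 2.911] [458.389 -58.625 142.523] [-0.47   0.405  0.238] 0.00237263205809172
crop 316 204
```

View pics/s27.png

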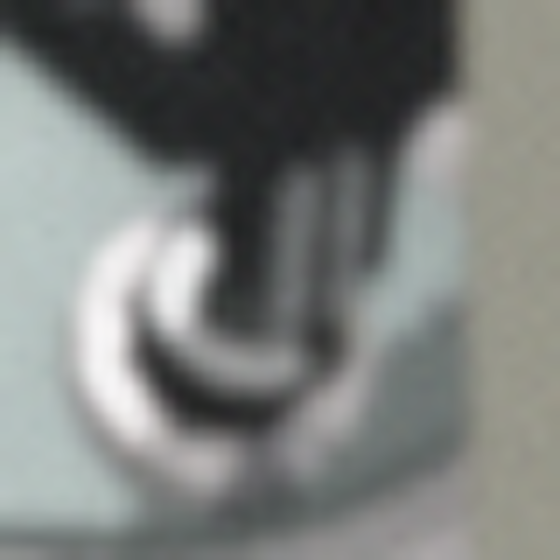

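>>> carry_out(rows="0 0 .05 .2 0;0 0 0 .17 0;0 0 0 0 0")

```text
clock: 44.82
eef_pos: [457.9, -56.8, 130.3]
tcp_rot: [-3.142, -0.001, 2.911]
contact_force: [-0.8, 0.2, 0.7]
opening: -0.001
```

>>> carry_out(rows="0 0 0 .05 0;0 0 0 0 0")

```text
clock: 45.08
eef_pos: [458.1, -56.9, 129.1]
tcp_rot: [-3.142, -0.0, 2.911]
contact_force: [-0.6, 0.1, -0.3]
opening: -0.002
```

>>> carry_out(rows="0 0 0 .05 0;0 0 0 0 0")

```text
clock: 45.32
eef_pos: [458.1, -57.0, 127.6]
tcp_rot: [-3.142, -0.0, 2.911]
contact_force: [-1.6, -0.3, 1.2]
opening: -0.004
```

>>> carry_out(rows="0 0 0 .05 0;0 0 0 0 0")

```text
clock: 45.58
eef_pos: [458.1, -57.0, 126.1]
tcp_rot: [-3.142, -0.0, 2.911]
contact_force: [-2.4, 0.4, 0.8]
opening: 0.003
```

>>> carry_out(rows="0 0 0 .05 0;0 0 0 0 0")

```text
clock: 45.82
eef_pos: [458.2, -57.0, 125.6]
tcp_rot: [3.142, -0.0, 2.911]
contact_force: [-7.2, 1.1, 17.4]
opening: 0.002
```

>>> carry_out(rows="0 0 0 .05 0;0 0 0 0 0")

```text
clock: 46.08
eef_pos: [458.3, -56.9, 125.2]
tcp_rot: [3.142, 0.0, 2.911]
contact_force: [-13.8, 2.2, 36.0]
opening: -0.001
```

>>> carry_out(rows="0 0 0 .05 0;0 0 0 0 0")

```text
clock: 46.32
eef_pos: [458.4, -56.9, 124.9]
tcp_rot: [3.141, 0.0, 2.91]
contact_force: [-19.3, 3.2, 56.9]
opening: -0.0
```

```bash
python3 st.py; python3 look.py pics/s28.png | head -1
```

```text
46.325 [ 0.507  2.947 -0.044] [3.141 0.    2.91 ] [458.43  -56.916 124.944] [-19.321   3.201  56.855] -0.0004919431966149958
crop 315 210
```

View pics/s28.png

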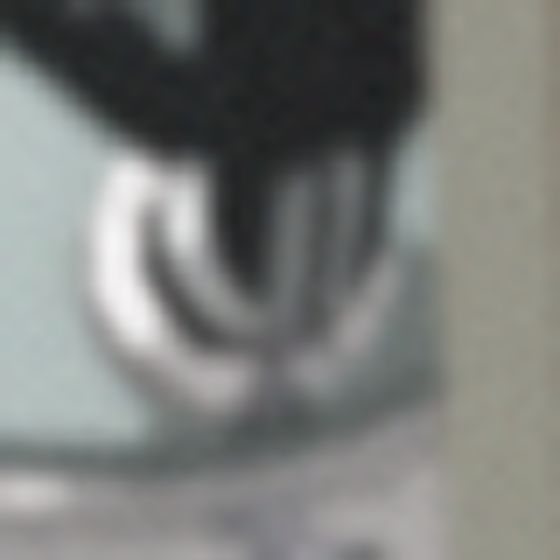

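>>> carry_out(rows="0 0 0 -.15 0;0 0 0 -.6 0;0 0 0 -1 0;0 0 0 -1 0;0 .5 1 -.5 0;0 .5 1 0 0;0 .5 1 0 0;0 .5 1 0 0;0 .5 1 0 0;0 0 0 0 0;0 0 0 0 0")

```text
clock: 47.75
eef_pos: [420.0, 106.1, 219.3]
tcp_rot: [3.142, 0.001, 2.911]
contact_force: [-0.3, 0.6, 0.0]
opening: 0.003
```

```bash
python3 st.py
python3 - <<'E'
from h import *
import cv2
t=r.grab_frame("scene"); cv2.imwrite("pics/s29.png",cv2.resize(t[180:280,270:370],None,fx=6,fy=6,interpolation=cv2.INTER_CUBIC))
t=r.grab_frame("top"); cv2.imwrite("pics/t29.png",cv2.resize(t[170:270,275:375],None,fx=6,fy=6,interpolation=cv2.INTER_CUBIC))
E
```

```text
47.75 [-0.037  0.005 -0.023] [3.142 0.001 2.911] [420.009 106.054 219.288] [-0.328  0.567  0.033] 0.0025248919758349728
```

View pics/s29.png

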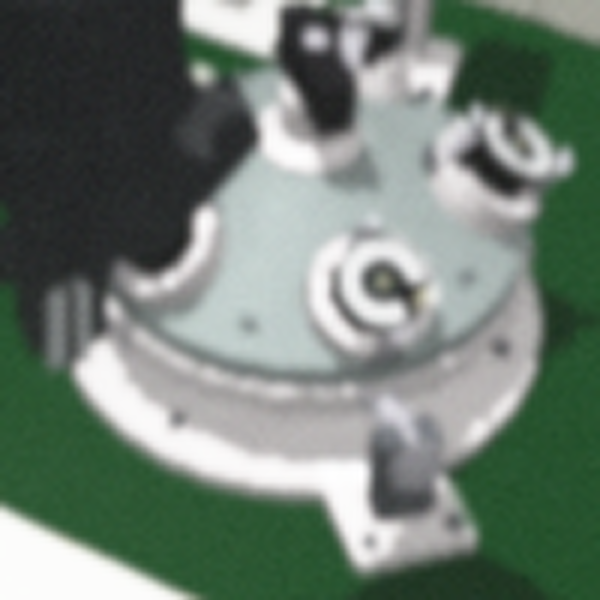

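View pics/t29.png

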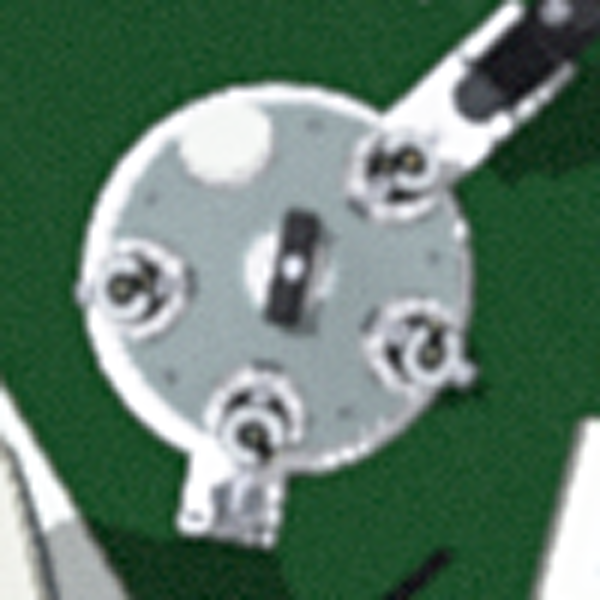

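Run:
```python
from h import *
import cv2
t=r.grab_frame("scene"); cv2.imwrite("pics/s30.png",cv2.resize(t[212:244,318:346],None,fx=18,fy=18,interpolation=cv2.INTER_CUBIC))
t2=r.grab_frame("top"); cv2.imwrite("pics/t30.png",cv2.resize(t2[210:260,290:355],None,fx=12,fy=12,interpolation=cv2.INTER_CUBIC))
def rot(a): return np.array([np.cos(a),np.sin(a),0])
for dg in (-72,0,72):
  oo=rot(2.913+np.radians(dg)); nn=.5*oo+np.array([0,0,.866])
  for h in (6,21):
    q=np.array([552.5,-79,88])+75*oo+h*nn; print(dg,h,"scene",(proj("scene",q)-[318,212])*18+8.5,"top",(proj("top",q)-[290,210])*12+5.5, "topA-crop",(proj("top",q)-[275,170])*6+2.5)
```

```text
-72 6 scene [[-403.2967275  125.3697259]] top [[83.42892352 90.85592868]] topA-crop [[131.46446176 285.17796434]]
-72 21 scene [[-448.82034573   76.71426161]] top [[54.88005296 92.04493329]] topA-crop [[117.19002648 285.77246664]]
0 6 scene [[258.71630296 291.6660146 ]] top [[321.86036733 354.63230925]] topA-crop [[250.68018366 417.06615463]]
0 21 scene [[286.14007327 260.26371346]] top [[318.23964298 383.4748992 ]] topA-crop [[248.86982149 431.4874496 ]]
72 6 scene [[629.3968863  -80.53043624]] top [[646.20728256 209.63841869]] topA-crop [[412.85364128 344.56920935]]
72 21 scene [[ 694.57569933 -149.62791599]] top [[676.56963405 223.27404149]] topA-crop [[428.03481702 351.38702074]]
```

View pics/s30.png

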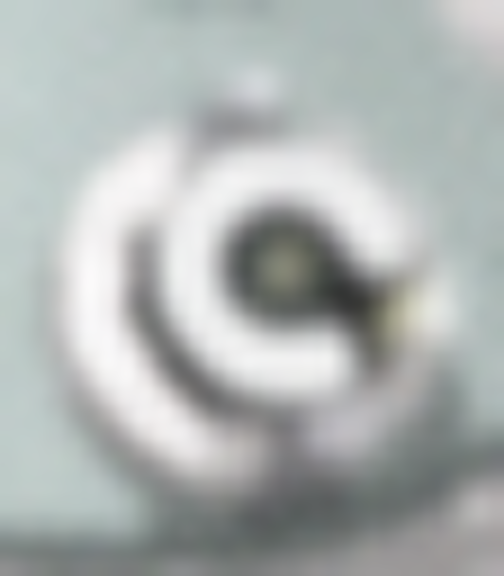

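View pics/t30.png

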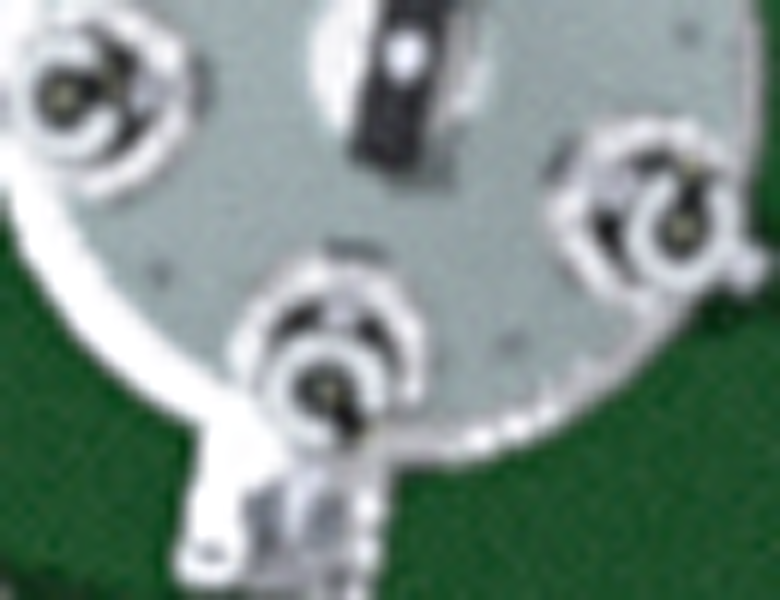

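Run:
```python
from rig import r
print(r.sign_off(), r.sense()["clock"])
```

```text
the job is handed in; nothing more can be done
the job is handed in; nothing more can be done
```

I turned the turret so the empty nest clicked in at the loading point, then pressed the lit-ring module into it and let go. I handed the job in with the arm clear; the last clock reading was 47.75 s, of the 67 s allowed.

- **Turret:** I turned it about 160° counter-clockwise by the knob. The torque changed sign at about 2.91 rad, which I took as the click, and released it there. The last pictures show it still at the loading point.
- **First insertion failed:** The tool can only point down, so the module had to be tilted 30° within the grip. My first try, tilting it on the plunger bracket, gave too little tilt. The module met the outer clip, pivoted back and slid in the jaws.
- **Fix:** I set the module down on free bench and gripped it again. I then tilted it against the blank white disc on the turret and pressed it along the pocket axis past the clips, and let go.
- **Final press:** A gentle press with shut fingertips met a stiff stop. It reached about 57–60 N, firmer than "gently" suggests but under the 90 N limit. The fingertips met the face about 2.5 mm lower than I had worked out for a seated module, so it is not standing proud.
- **Last pictures:** The ring centre is within about 1 mm of where a seated module's should be, and the face is square. It looks like the modules already loaded.

Two things remain uncertain. The pictures cannot measure seating depth to 1.5 mm, so "fully home" rests on the stiff stop and the fingertip height. The 56 N reached while still gripping the module may have been partly the fingers on the pocket wall.

I did not re-check the position of every bystander at the end, but the arm made no contact with them that I noticed. The blank disc and the plunger bracket were touched only lightly, through the module.

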